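Put the rotor keys away in the latched key locker

ROBOT

A 6-joint arm with a two-finger parallel gripper is mounted at the origin on the work surface. World frame = base frame: x ahead of the robot, y to its left, z up, the work surface at z = 0. Lengths are in m, angles in rad, forces in N, time in s.
With the tool pointing down it reaches from about 0.325 to 0.9 m from the base axis. Payload 3.5 kg.
Tool frame: the origin (TCP) lies on the mounting face of the last link; the fingertips stand 173 mm ahead of it and the grasp point (between the pads) lies 155 mm ahead of it; z points along the fingers, y is the direction in which the jaws open and shut (so a half turn about z gives the same grasp; the last joint's range is limited). The gripper opens to 85 mm and grips with 20 to 120 N. Pads are 22 mm wide; open, the fingers measure 114 mm over their backs; the gripper's body (76 mm by 85 mm) begins 54 mm behind the grasp point. The pads swing forward as they close: fully open they stand 13 mm farther back than shut.
Start: joints at [-1.395, 0.276, -0.026, 1.268, 0, 1.467], TCP at [0.172, -0.601, 0.405] pointing down, gripper open.
Joint ranges: [-3.12, 3.12], [-0.85, 1.88], [-1.08, 1.24], [-1.95, 2.15], [-1.57, 1.53], [-3.14, 3.14]. Speed limits (rad/s): [2.57, 2.57, 3.14, 3.14, 3.14, 3.14].

INTERFACE

Orientations are given as a 3x3 rotation matrix whose columns are the frame's x, y, z axes.
In Python, from plant import state, camera, finish_job, boxes_of gives the robot as it stands.
- The arm moves only by the shell command python3 -m pendant 'ROWS' [FORCE]. ROWS is JSON, a list of rows, each a list of 7 numbers: the shift along the tool's x, y, z in mm, then the turn, a rotation vector about the tool's x, y, z in degrees, then the opening in per cent of the stroke, from 0 (shut) to 100 (fully open). In form: [[x, y, z, rx, ry, rz, fingers], ...]. A call has 1 to 20 rows; each row shifts and turns the commanded pose from where the row before left it, along the tool's axes as they then stand; what a row does not reach is not made up. A row lasts 1/10 s, in which the tool goes at most 50 mm and 8.59 degrees, less where a joint would pass 70% of its speed; a pose out of reach is approached as far as the arm can. A call with a gripper value outside its range is refused whole. The fingers move at their own pace and stop on an object; FORCE is the grip in N (left out, the last holds). Time passes only in rows, so rows that do not move let the fingers close. It gives the time, the measured TCP pose, the force and the opening at its end, in the units of the state.
- state(): the state, without advancing time (a new reading comes with each control period).
- camera(name): name is "scene" or "top" or "wrist"; returns a dict with "pixels" (384x512x3 uint8, red, green, blue), "z_map" (384x512 float32, m along the optical axis (not along the pixel's ray), 0 where there is no reading), "K" (3x3 intrinsics, pixels), "dist" ([k1, k2, p1, p2, k3] as OpenCV has them; the pictures are not rectified), "world_to_cam" (4x4, takes a point from world to camera coordinates); the wrist camera has in their place "T_tool_cam" (4x4, takes a point from camera to tool coordinates, whose origin is the TCP and whose axes are the flange's). Camera axes: x right, y down, z forward; pixel columns grow to the right and rows downward; lengths in m; the calibration is good to about 2 mm. A picture is of the moment at which its call begins: read the wrist's pose just before it.
- finish_job(): hands the job in, once; it reports no verdict.
Trained networks look in the newest picture that a camera, given by its name, has taken for a name from the list of things; names that differ only in an ending like _2 or _b are one class to them, and where a whole thing is asked for, a point or a joint stands for the part that bears it (a point fixed in the world has none). Each returns a list of dicts, best first, with "confidence" (0 to 1); they miss things now and then, are a little off and sometimes report something else, mostly with a low value. They report only what shows in the picture. A call takes as long as a camera call. They do not tell look-alikes from the thing itself.
- boxes_of(target, camera): "position" ([x, y, z] in m, in world coordinates, good to about 4 mm: the middle of the surface that is visible of it).
The state is a dict: "time_s": time; "joint_positions": joint angles; "joint_vel": joint speeds; "joint_torque": joint torques, N m; "eef_pos": TCP position; "tcp_rot": TCP orientation; "contact_force": force on the tool from outside, world axes, zero at the start; "moment": the same for the moment, N m; "width": finger opening in m.
Only numpy, scipy, OpenCV 4.12 (cv2) and the standard library are available. Lean on these libraries where they do the work, as an engineer would, in place of code of your own. Each camera call takes 0.05 s, during which the arm holds its last target.

TASK

Put the centrifuge rotor keys away: lift the locker's thumb latch out of its catch, swing the gate wide open, to about a right angle, and with the gate open click every key on the bench fully down into both spring clips of its own place on the rail, in size order, the longest nearest the hinge and the shortest at the latch end, each over the strip of its own colour and centred on it (places of missing keys stay empty). When all are in, swing the gate shut with the bar held up, so that the latch bar drops back into its catch, with the keys still in their clips; do not knock over or push away the beaker, the amber jar, the stack of dishes or the bottle.

Things in the scene. Friction and masses are not known exactly. Their poses are not given: they have to be found in the camera images.
- hinge (a point): foot of the locker's upright hinge axis, on the bench. The locker is a fixed white box (390 mm wide, 215 deep, 120 high) with a clear roof, open at the front. Frame: z up, x into the locker, y along its front; its inside spans y = +15 to -335 mm, and roof and walls start at x = 0
- gate (a joint): swing-out gate: clear framed panel 310 mm long, 115 high, turning about hinge; shut it lies at x = -13 to 0, y = -10 to -310 mm in the hinge frame. 0 = shut, grows as the free end swings out to the robot (clockwise from above), stop at 1.9 rad; light friction keeps it where left. It carries the clip rail on its inner side; from 1.4 rad the rail is clear of the roof and loaded from above
- latch (a joint): gravity thumb latch: level steel bar on the gate's outer face. 0 = down, grows as the free end is lifted, stop 0.5 rad, falls back by its weight. Pivot, in the gate's frame (hinge frame turned by minus the gate angle about z): x = -22, y = -80, z = 105 mm; free end at y = -350 mm. When shut it lies behind the catch's tooth: raise it over 0.09 rad (0.2 is ample) before the gate moves
- tab (a point): grip point of the orange thumb tab on the latch bar: upright plate 10 mm thick (along the gate's x), 40 mm long along the bar, top 17 mm above this point, standing 60 mm over the gate panel. The point is 155 mm from the latch pivot towards the free end and 53 mm above the bar's middle line. Pinch it from above across its thickness: it lifts the bar (under 2 N) and can also swing the gate open and shut
- catch (a point): the catch on the locker's post: point just under the latched bar's free end. Its yellow tooth stands in front of the bar, 13 mm higher than the bar's middle line, with 6 mm play; the tooth is 14 mm thick. The lowered bar strikes the tooth from outside too and stops the gate at about 0.1 rad: to shut, hold the bar up over the last 0.3 rad, bring the gate fully shut and let the bar down
- place1 (a point): nearest the hinge: place on the rail over a red strip 160 mm long; where the red key's middle lies when home. Moves with the gate; x from the panel to the rail (keys lie along x), y along the panel, z up. Spring clips, 11 mm wide, at x = -38 and 38 mm on bars 6 mm below: press the key straight down into both (about 10 N). Free space between the bars: 62 mm wide, 42 deep. Places are 56 mm apart
- place2 (a point): second from the hinge: place on the rail over a yellow strip 140 mm long; where the yellow key's middle lies when home. Moves with the gate; x from the panel to the rail (keys lie along x), y along the panel, z up. Spring clips, 11 mm wide, at x = -38 and 38 mm on bars 6 mm below: press the key straight down into both (about 10 N). Free space between the bars: 62 mm wide, 42 deep. Places are 56 mm apart
- place3 (a point): third from the hinge: place on the rail over a green strip 120 mm long; where the green key's middle lies when home. Moves with the gate; x from the panel to the rail (keys lie along x), y along the panel, z up. Spring clips, 11 mm wide, at x = -38 and 38 mm on bars 6 mm below: press the key straight down into both (about 10 N). Free space between the bars: 62 mm wide, 42 deep. Places are 56 mm apart
- place4 (a point): farthest from the hinge, at the latch end: place on the rail over a blue strip 100 mm long; where the blue key's middle lies when home. Moves with the gate; x from the panel to the rail (keys lie along x), y along the panel, z up. Spring clips, 11 mm wide, at x = -38 and 38 mm on bars 6 mm below: press the key straight down into both (about 10 N). Free space between the bars: 62 mm wide, 42 deep. Places are 56 mm apart
- key1_mid (a point): middle of the red rotor key, 160 mm long, about 70 to 130 g: round steel shank 12 mm thick along its x, with a square red plastic grip in the middle, 40 mm long and 22 x 22 mm. It lies on any of the grip's four sides, this point 11 mm above the bench. Same either way round. May be absent
- key2_mid (a point): middle of the yellow rotor key, 140 mm long, about 70 to 130 g: round steel shank 12 mm thick along its x, with a square yellow plastic grip in the middle, 40 mm long and 22 x 22 mm. It lies on any of the grip's four sides, this point 11 mm above the bench. Same either way round. May be absent
- key3_mid (a point): middle of the green rotor key, 120 mm long, about 70 to 130 g: round steel shank 12 mm thick along its x, with a square green plastic grip in the middle, 40 mm long and 22 x 22 mm. It lies on any of the grip's four sides, this point 11 mm above the bench. Same either way round. May be absent
- key4_mid (a point): middle of the blue rotor key, 100 mm long, about 70 to 130 g: round steel shank 12 mm thick along its x, with a square blue plastic grip in the middle, 40 mm long and 22 x 22 mm. It lies on any of the grip's four sides, this point 11 mm above the bench. Same either way round. May be absent
- beaker: glass beaker 72 mm across, 90 high: bystander, leave alone; origin at its foot
- jar: amber jar 60 mm across, 75 high: bystander, leave alone; origin at its foot
- dishes: stack of round dishes 90 mm across, 32 high: bystander, leave alone; origin at its foot
- reagent: white bottle 60 mm across, 130 high with blue cap: bystander, leave alone; origin at its foot
Things that resemble listed ones, but are neither listed nor needed, are in the scene too. What is shaped like the part that bears key2_mid but pink is not meant.

How it is judged:
By the outcome, as a careful person would: the job done as asked, in the order asked, and still so for the second after the job is handed in, with the robot touching nothing.
Of key1, key2, key3, key4 only 3 to 4 are there at a start; the rules pass over those that are not, and their reading is None.
At some moment in a run one of key1, key2, key3, key4 may be knocked a few centimetres aside while the robot is not near it.
Once in a run the grip may slacken for a moment while it holds something.
It also fails if it takes over 210 s, if anything falls off the work surface, if the arm or the gripper's body presses on something with over 40 N, if the wrist force passes 120 N, or if a joint passes its speed limit or range.

## Working session

There is one attempt and no reset: what is moved stays moved. The work goes in short steps, Python scripts to look and compute and a shell command to move; the robot and the scene stay as the last step left them, time stands still between calls to the robot, and variables do not carry over. Pictures are saved under pics/ and viewed, and the job is handed in when it is done.

```bash
mkdir -p pics; ls; cat > h.py <<'E'
import numpy as np, cv2, json
from plant import state, camera, boxes_of
def snap(name, fn):
    s=state(); c=camera(name); cv2.imwrite('pics/'+fn, cv2.cvtColor(c['pixels'],cv2.COLOR_RGB2BGR)); 
    c['s']=s
    return c
def cam2world(c):
    if 'world_to_cam' in c: return np.linalg.inv(c['world_to_cam'])
    T=np.eye(4); T[:3,:3]=np.array(c['s']['tcp_rot']); T[:3,3]=c['s']['eef_pos']
    return T@np.array(c['T_tool_cam'])
def px2w(c,uv):
    uv=np.array(uv,float).reshape(-1,1,2)
    n=cv2.undistortPoints(uv,np.array(c['K']),np.array(c['dist'])).reshape(-1,2)
    T=cam2world(c); out=[]
    for (u,v),(a,b) in zip(uv.reshape(-1,2),n):
        z=c['z_map'][int(round(v)),int(round(u))]
        out.append((T@np.array([a*z,b*z,z,1]))[:3])
    return np.array(out)
def cloud(c):
    h,w=c['z_map'].shape
    g=np.stack(np.meshgrid(np.arange(w),np.arange(h)),-1).reshape(-1,1,2).astype(float)
    n=cv2.undistortPoints(g,np.array(c['K']),np.array(c['dist'])).reshape(-1,2)
    z=c['z_map'].reshape(-1); T=cam2world(c)
    P=np.c_[n*z[:,None],z]@T[:3,:3].T+T[:3,3]
    P[z==0]=np.nan
    return P.reshape(h,w,3)
def w2px(c,P):
    W=np.linalg.inv(cam2world(c)); r,_=cv2.Rodrigues(W[:3,:3])
    return cv2.projectPoints(np.array(P,float).reshape(-1,1,3),r,W[:3,3],np.array(c['K']),np.array(c['dist']))[0].reshape(-1,2)
E
python3 - <<'E'
from h import *
s=state(); print({k:np.round(v,3).tolist() for k,v in s.items()})
for n in ['scene','top','wrist']: 
    c=snap(n,n+'0.png')
    for t in ['hinge','gate','latch','tab','catch','place1','place2','place3','place4','key1_mid','key2_mid','key3_mid','key4_mid','beaker','jar','dishes','reagent']:
        print(n,t,[(np.round(d['position'],3).tolist(),round(d['confidence'],2)) for d in boxes_of(t,n)[:3]])
E
```

```text
pics
{'time_s': 0.0, 'joint_positions': [-1.395, 0.277, -0.028, 1.268, 0.0, 1.467], 'joint_vel': [-0.001, 0.002, 0.001, 0.001, 0.001, 0.001], 'joint_torque': [-0.001, -44.551, 29.52, 0.016, -0.0, -0.0], 'eef_pos': [0.172, -0.6, 0.404], 'tcp_rot': [[0.961, 0.275, -0.0], [0.275, -0.961, 0.002], [0.0, -0.002, -1.0]], 'contact_force': [0.235, 0.352, -0.037], 'moment': [-0.013, 0.015, -0.004], 'width': 0.085}
scene hinge [([0.806, -0.009, 0.12], 0.68), ([0.482, 0.399, 0.021], 0.51)]
scene gate [([0.666, -0.11, 0.117], 0.86), ([0.806, -0.009, 0.123], 0.18)]
scene latch [([0.658, -0.133, 0.116], 0.76), ([0.679, 0.297, 0.03], 0.44)]
scene tab [([0.658, -0.134, 0.113], 0.89)]
scene catch [([0.806, -0.012, 0.123], 0.6)]
scene place1 [([0.665, -0.108, 0.116], 0.77), ([0.481, 0.398, 0.018], 0.49)]
scene place2 [([0.665, -0.108, 0.116], 0.77), ([0.481, 0.398, 0.018], 0.49)]
scene place3 [([0.665, -0.108, 0.116], 0.77), ([0.481, 0.398, 0.018], 0.49)]
scene place4 [([0.665, -0.108, 0.116], 0.77), ([0.481, 0.398, 0.018], 0.49)]
scene key1_mid [([0.408, 0.264, 0.023], 0.42)]
scene key2_mid [([0.483, 
[... 750 characters left out ...]
82, 0.117], 0.86)]
top key1_mid [([0.398, 0.252, 0.018], 0.7)]
top key2_mid [([0.419, 0.526, 0.016], 0.48), ([0.47, 0.392, 0.015], 0.46)]
top key3_mid [([0.398, -0.249, 0.017], 0.45)]
top key4_mid []
top beaker [([0.657, -0.38, 0.046], 0.79)]
top jar [([0.321, -0.431, 0.075], 0.56)]
top dishes [([0.661, 0.289, 0.032], 0.95), ([0.66, -0.082, 0.115], 0.15)]
top reagent [([0.299, 0.412, 0.086], 0.54)]
wrist hinge []
wrist gate []
wrist latch []
wrist tab []
wrist catch []
wrist place1 []
wrist place2 []
wrist place3 []
wrist place4 []
wrist key1_mid []
wrist key2_mid []
wrist key3_mid []
wrist key4_mid []
wrist beaker []
wrist jar [([0.29, -0.455, 0.033], 0.85)]
wrist dishes []
wrist reagent []
```

View pics/scene0.png

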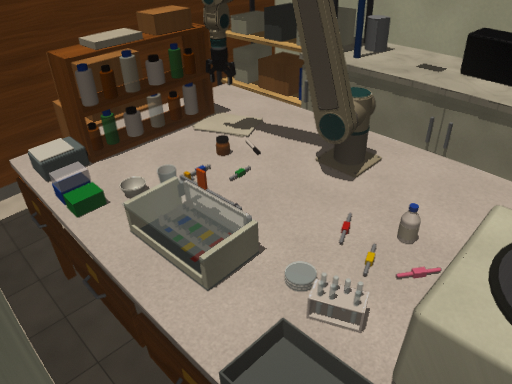

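View pics/top0.png

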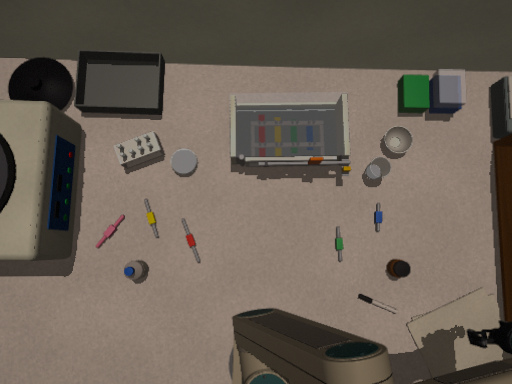

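View pics/wrist0.png

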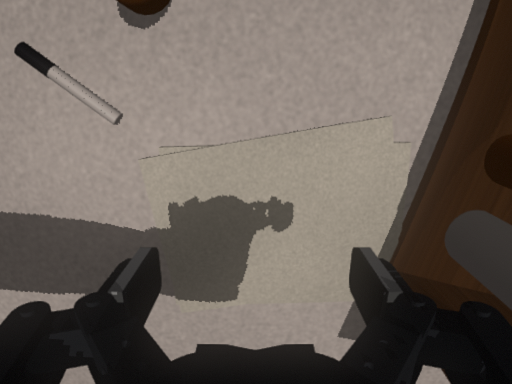

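The top view shows all four keys: red (191,240), yellow (151,218), green (339,243) and blue (378,217). The pink decoy is at (110,231). The locker's hinge is at the left post (about 238,158) and the orange tab at (317,160). Next I fit the geometry.

```bash
cat >> h.py <<'E'
def keyfit(c,col,zr=(0.008,0.035),box=None):
    """find grip blob by hue; then shank/grips cloud PCA"""
    P=cloud(c); hsv=cv2.cvtColor(c['pixels'],cv2.COLOR_RGB2HSV); H=hsv[...,0].astype(int)
    ranges={'red':[(0,8),(172,180)],'yellow':[(22,32)],'green':[(45,85)],'blue':[(100,125)]}[col]
    m=np.zeros(H.shape,bool)
    for a,b in ranges: m|=(H>=a)&(H<=b)
    m&=(hsv[...,1]>130)&(hsv[...,2]>50)&(P[...,2]>zr[0]-0.005)&(P[...,2]<zr[1])
    if box is not None: m&=(abs(P[...,0]-box[0])<0.09)&(abs(P[...,1]-box[1])<0.09)
    n,l,st,ce=cv2.connectedComponentsWithStats(m.astype(np.uint8),connectivity=8)
    if n<2: return None
    i=1+np.argmax(st[1:,4]); q=P[l==i]; ctr=np.nanmedian(q,0)
    near=(np.hypot(P[...,0]-ctr[0],P[...,1]-ctr[1])<0.095)&(P[...,2]>0.006)&(P[...,2]<zr[1])
    near=near.astype(np.uint8); n2,l2=cv2.connectedComponents(near,connectivity=8)
    ids=np.bincount(l2[(l==i)&(near>0)],minlength=n2); ids[0]=0
    k=P[l2==np.argmax(ids)]
    xy=k[:,:2]; m0=xy.mean(0); w,V=np.linalg.eigh(np.cov((xy-m0).T)); d=V[:,1]
    t=(xy-m0)@d; s=(xy-m0)@V[:,0]; 
    mid=m0+d*(t.max()+t.min())/2+V[:,0]*(np.percentile(s,98)+np.percentile(s,2))/2*0
    return dict(n=st[i,4],grip=ctr.round(4),pca_mid=mid.round(4),len=round(t.max()-t.min(),4),ang=round(np.degrees(np.arctan2(d[1],d[0]))%180,1),ztop=round(np.nanpercentile(q[:,2],90),4))
E
python3 - <<'E'
from h import *
c=snap('top','top1.png'); c2=snap('scene','scene1.png')
B={'red':(.4,.252),'yellow':(.47,.393),'green':(.398,-.248),'blue':(.482,-.381)}
for k,b in B.items(): print(k,'top',keyfit(c,k,box=b)); print(k,'scene',keyfit(c2,k,box=b))
P=cloud(c)
for a in [(238,158),(317,160),(346,168),(348,158),(240,100),(345,98),(235,150),(352,150)]: print(a,P[a[1],a[0]].round(4), c['pixels'][a[1],a[0]])
im=cv2.cvtColor(c['pixels'],cv2.COLOR_RGB2BGR)[80:190,215:415]; cv2.imwrite('pics/topz.png',cv2.resize(im,None,fx=4,fy=4,interpolation=cv2.INTER_CUBIC))
im=cv2.cvtColor(c2['pixels'],cv2.COLOR_RGB2BGR)[150:290,110:270]; cv2.imwrite('pics/scz.png',cv2.resize(im,None,fx=4,fy=4,interpolation=cv2.INTER_CUBIC))
E
```

```text
red top {'n': np.int32(71), 'grip': array([0.3981, 0.2553, 0.0235]), 'pca_mid': array([0.3988, 0.254 ]), 'len': np.float64(0.156), 'ang': np.float64(23.5), 'ztop': np.float64(0.0281)}
red scene {'n': np.int32(64), 'grip': array([0.4016, 0.2626, 0.0208]), 'pca_mid': array([0.3997, 0.2608]), 'len': np.float64(0.1645), 'ang': np.float64(23.5), 'ztop': np.float64(0.0229)}
yellow top {'n': np.int32(82), 'grip': array([0.471 , 0.3927, 0.0232]), 'pca_mid': array([0.472 , 0.3938]), 'len': np.float64(0.1344), 'ang': np.float64(20.0), 'ztop': np.float64(0.0267)}
yellow scene {'n': np.int32(80), 'grip': array([0.4741, 0.3978, 0.0199]), 'pca_mid': array([0.4711, 0.3986]), 'len': np.float64(0.1364), 'ang': np.float64(19.5), 'ztop': np.float64(0.0224)}
green top {'n': np.int32(51), 'grip': array([ 0.3957, -0.2488,  0.0247]), 'pca_mid': array([ 0.3994, -0.2495]), 'len': np.float64(0.1152), 'ang': np.float64(3.3), 'ztop': np.float64(0.0279)}
green scene {'n': np.int32(29), 'grip': array([ 0.4023, -0.2398,  0.0212]), 'pca_mid': array([ 0.3949, -0.2432]), 'len': np.float64(0.1237), 'ang': np.float64(4.4), 'ztop': np.float64(0.023)}
blue top {'n': np.int32(65), 'grip': array([ 0.4907, -0.3844,  0.0245]), 'pca_mid': array([ 0.4974, -0.3847]), 'len': np.float64(0.1019), 'ang': np.float64(176.1), 'ztop': np.float64(0.0282)}
blue scene {'n': np.int32(13), 'grip': array([ 0.4813, -0.3771,  0.0203]), 'pca_mid': array([ 0.4691, -0.379 ]), 'len': np.float64(0.0583), 'ang': np.float64(3.3), 'ztop': np.float64(0.0228)}
(238, 158) [0.6699 0.0994 0.0916] [48 45 42]
(317, 160) [ 0.6526 -0.1508  0.1715] [87 40 16]
(346, 168) [ 0.6399 -0.2535  0.119 ] [159 119   0]
(348, 158) [ 0.6775 -0.2645  0.1002] [76 69 65]
(240, 100) [0.8582 0.0971 0.1234] [150 138 131]
(345, 98) [ 0.8745 -0.2501  0.1243] [155 148 133]
(235, 150) [0.6893 0.1086 0.123 ] [140 138 129]
(352, 150) [ 0.7274 -0.3003  0.0081] [139 124 112]
```

View pics/topz.png

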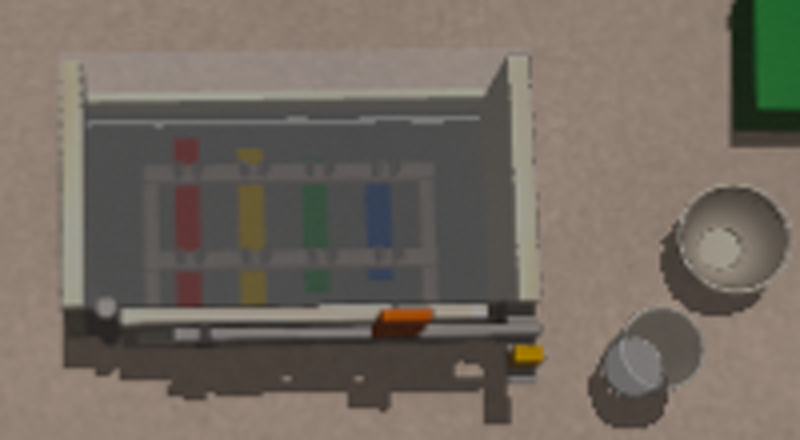

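View pics/scz.png

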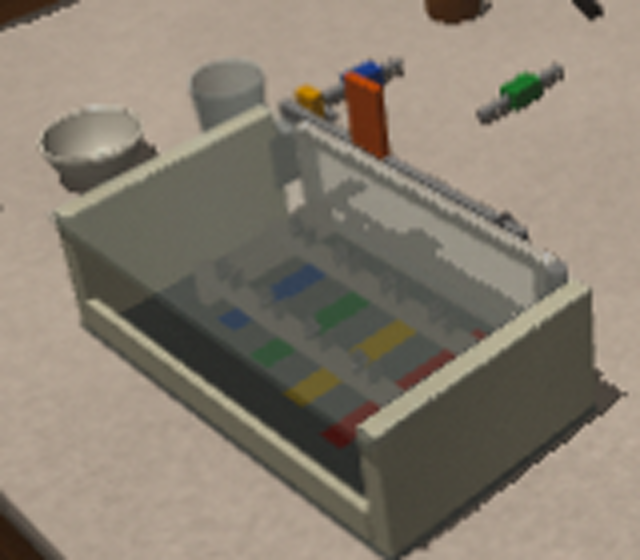

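The gate lies close to world axes. The hinge is near (0.668, 0.100) and the tab near (0.653, -0.150). I'll go above the tab and turn the wrist the long way round so it has range for the swing.

```bash
python3 -m pendant '[[35,-19,0,0,0,0,100],[35,-19,0,0,0,0,100],[35,-19,0,0,0,0,100],[35,-19,0,0,0,0,100],[35,-19,0,0,0,0,100],[35,-19,0,0,0,0,100],[35,-19,0,0,0,0,100],[35,-19,0,0,0,0,100],[35,-19,0,0,0,0,100],[35,-19,0,0,0,0,100],[35,-19,0,0,0,0,100],[35,-19,0,0,0,0,100],[35,-19,0,0,0,0,100],[35,-19,0,0,0,0,100],[35,-19,0,0,0,0,100],[0,0,0,0,0,-8,100],[0,0,0,0,0,-8,100],[0,0,0,0,0,-8,100],[0,0,0,0,0,-8,100],[0,0,0,0,0,-8,100]]' 40; python3 -m pendant '[[0,0,0,0,0,-8.5,60],[0,0,0,0,0,-8.5,60],[0,0,0,0,0,-8.5,60],[0,0,0,0,0,-8.5,60],[0,0,0,0,0,-8.5,60],[0,0,0,0,0,-8.5,60],[0,0,0,0,0,-8.5,60],[0,0,0,0,0,-8.5,60],[0,0,0,0,0,-8.5,60],[0,0,0,0,0,-8.5,60],[0,0,0,0,0,-8.5,60],[0,0,0,0,0,-8.5,60],[0,0,0,0,0,-8.5,60],[0,0,0,0,0,-8.5,60],[0,0,0,0,0,-8.5,60],[0,0,0,0,0,-8.5,60],[0,0,0,0,0,-8.5,60],[0,0,0,0,0,-8.5,60],[0,0,0,0,0,-8.5,60],[0,0,0,0,0,-8.5,60]]'; python3 -m pendant '[[0,0,0,0,0,-8.5,60],[0,0,0,0,0,-8.5,60],[0,0,0,0,0,-8.5,60],[0,0,0,0,0,-8.5,60],[0,0,0,0,0,-8.5,60],[0,0,0,0,0,0,60],[0,0,0,0,0,0,60]]'
cat >> h.py <<'E'
def st():
    s=state(); R=np.array(s['tcp_rot']); print('t',round(s['time_s'],2),'j',np.round(s['joint_positions'],2),'tcp',np.round(s['eef_pos'],4),'yaw',round(np.degrees(np.arctan2(R[1,0],R[0,0])),2),'zax',R[:,2].round(3),'F',np.round(s['contact_force'],1),'w',round(s['width'],4)); return s
def tool(s,target):  # mm shift in tool axes for TCP to target
    return (np.array(s['tcp_rot']).T@(np.array(target)-np.array(s['eef_pos']))*1000).round(1)
E
python3 - <<'E'
from h import *
st(); c=snap('wrist','w1.png'); print(np.array(c['T_tool_cam']).round(3))
for t in ['tab','hinge','catch','latch']: print(t,[(np.round(d['position'],3).tolist(),round(d['confidence'],2)) for d in boxes_of(t,'wrist')[:3]])
E
```

```text
time_s: 4.8
eef_pos: [0.5984, -0.1823, 0.4047]
tcp_rot: [[0.555, 0.832, -0.0], [0.832, -0.555, 0.0], [-0.0, -0.0, -1.0]]
contact_force: [-0.7, -0.5, 0.2]
width: 0.0854
time_s: 6.8
eef_pos: [0.5983, -0.1824, 0.4047]
tcp_rot: [[-0.691, -0.723, 0.0], [-0.723, 0.691, 0.0], [-0.0, -0.0, -1.0]]
contact_force: [0.2, -0.5, 0.2]
width: 0.0512
time_s: 7.5
eef_pos: [0.5983, -0.1824, 0.4047]
tcp_rot: [[-0.03, -1.0, 0.0], [-1.0, 0.03, 0.0], [-0.0, -0.0, -1.0]]
contact_force: [0.4, -0.6, 0.2]
width: 0.0513
t 7.5 j [-0.4   0.28 -0.03  1.27  0.   -1.94] tcp [ 0.5983 -0.1824  0.4047] yaw -91.71 zax [ 0.  0. -1.] F [ 0.4 -0.6  0.2] w 0.0513
[[ 0.001 -0.958 -0.286  0.073]
 [ 1.     0.001 -0.    -0.001]
 [ 0.    -0.286  0.958  0.031]
 [ 0.     0.     0.     1.   ]]
tab [([0.657, -0.17, 0.113], 0.65)]
hinge [([0.734, -0.178, 0.114], 0.94)]
catch [([0.733, -0.178, 0.119], 0.57)]
latch [([0.653, -0.167, 0.116], 0.88)]
```

View pics/w1.png

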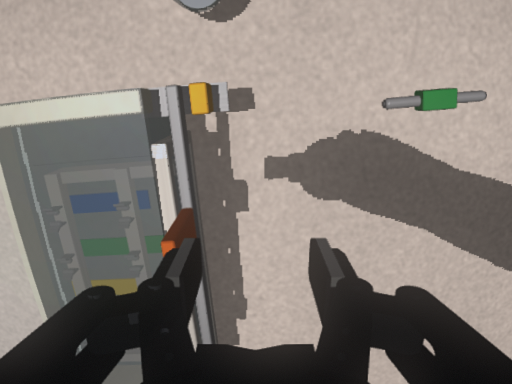

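```bash
python3 - <<'E'
from h import *
for n in ['wrist','top','scene']:
    c=snap(n,n+'2.png'); P=cloud(c); hsv=cv2.cvtColor(c['pixels'],cv2.COLOR_RGB2HSV)
    m=(hsv[...,0]<14)&(hsv[...,1]>180)&(P[...,0]>.58)&(P[...,0]<.72)&(P[...,2]>.11)&(P[...,2]<.2)&(abs(P[...,1]+.15)<.06)
    q=P[m]; print(n,'tab',len(q),np.nanmin(q,0).round(4),np.nanmax(q,0).round(4))
    tp=q[q[:,2]>np.nanpercentile(q[:,2],90)-.004]; print(' top face',len(tp),tp.mean(0).round(4),tp.min(0).round(4),tp.max(0).round(4))
    m=(hsv[...,0]>15)&(hsv[...,0]<30)&(hsv[...,1]>180)&(abs(P[...,0]-.645)<.05)&(P[...,2]>.08)&(abs(P[...,1]+.26)<.05)
    q=P[m]; print(' tooth',len(q),np.nanmin(q,0).round(4),np.nanmax(q,0).round(4))
    # locker top face: white at z~.12
    w=(P[...,2]>.117)&(P[...,2]<.13)&(P[...,0]>.66)&(hsv[...,1]<50)&(hsv[...,2]>120)
    q=P[w]
    if len(q):
        for lo,hi in [(-.40,-.22),(.05,.2)]:
            r=q[(q[:,1]>lo)&(q[:,1]<hi)]
            if len(r)>20:
                f=np.polyfit(r[:,0],r[:,1],1); print(' side wall',lo,len(r),f.round(4),np.degrees(np.arctan(f[0])).round(2),r.min(0).round(4),r.max(0).round(4))
        r=q[(q[:,0]>.84)&(q[:,1]>-.24)&(q[:,1]<.08)]
        if len(r)>20: f=np.polyfit(r[:,1],r[:,0],1); print(' back',f.round(4),len(r))
E
```

```text
wrist tab 126 [ 0.6527 -0.1653  0.178 ] [ 0.6612 -0.1551  0.1808]
 top face 126 [ 0.6573 -0.1618  0.1794] [ 0.6527 -0.1653  0.178 ] [ 0.6612 -0.1551  0.1808]
 tooth 476 [ 0.6336 -0.2655  0.1156] [ 0.6465 -0.2432  0.1196]
 side wall -0.4 3674 [ 0.0587 -0.2957] 3.36 [ 0.683  -0.2645  0.1175] [ 0.8059 -0.2206  0.1223]
 back [0.2581 0.8655] 1144
top tab 57 [ 0.6504 -0.1649  0.1218] [ 0.6593 -0.128   0.1834]
 top face 16 [ 0.6546 -0.1485  0.1814] [ 0.6504 -0.1649  0.1789] [ 0.6593 -0.1309  0.1834]Traceback (most recent call last):
  File "<stdin>", line 8, in <module>
    res = np.fmin.reduce(a, axis=axis, out=out, **kwargs)
ValueError: zero-size array to reduction operation fmin which has no identity
```

```bash
python3 -m pendant '[[-17,-28,0,0,0,-2.5,60],[-17,-28,0,0,0,-2.5,60],[0,0,15,0,0,0,60],[0,0,0,0,0,0,60],[0,0,0,0,0,0,60]]'
python3 - <<'E'
from h import *
s=st(); c=snap('wrist','w2.png'); P=cloud(c); hsv=cv2.cvtColor(c['pixels'],cv2.COLOR_RGB2HSV)
m=(hsv[...,0]<14)&(hsv[...,1]>180)&(P[...,2]>.16); q=P[m]
if len(q): print(len(q),q.min(0),q.max(0),tool(s,[q[:,0].mean(),-.15,.316]))
E
```

```text
time_s: 8.35
eef_pos: [0.6536, -0.1488, 0.3887]
tcp_rot: [[0.06, -0.998, -0.003], [-0.998, -0.06, 0.001], [-0.001, 0.003, -1.0]]
contact_force: [-0.8, -0.4, 0.5]
width: 0.0515
t 8.35 j [-0.32  0.37  0.06  1.27 -0.   -1.95] tcp [ 0.6536 -0.1488  0.3887] yaw -86.56 zax [-0.003  0.001 -1.   ] F [-0.8 -0.4  0.5] w 0.0515
102 [ 0.65373434 -0.16491235  0.1778946 ] [ 0.66129548 -0.15921633  0.18169146] [ 1.5 -4.4 72.7]
```

View pics/w2.png

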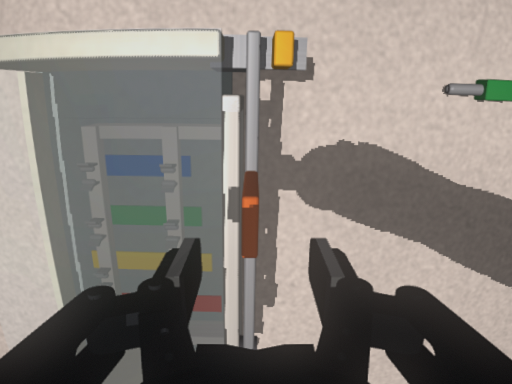

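```bash
python3 -m pendant '[[0,-3,24,0,0,0,60],[0,0,24,0,0,0,60],[0,0,23,0,0,0,60],[0,0,0,0,0,0,60],[0,0,0,0,0,0,0],[0,0,0,0,0,0,0],[0,0,0,0,0,0,0],[0,0,0,0,0,0,0],[0,0,0,0,0,0,0]]' 40
python3 - <<'E'
from h import *
s=st(); c=snap('wrist','w3.png')
E
```

```text
time_s: 9.3
eef_pos: [0.6565, -0.149, 0.3209]
tcp_rot: [[0.058, -0.998, -0.002], [-0.998, -0.058, -0.002], [0.002, 0.002, -1.0]]
contact_force: [-5.9, -1.2, 5.3]
width: 0.0096
t 9.3 j [-0.32  0.41 -0.02  1.14 -0.   -1.95] tcp [ 0.6565 -0.149   0.3209] yaw -86.66 zax [-0.002 -0.002 -1.   ] F [-5.9 -1.2  5.3] w 0.0096
```

View pics/w3.png

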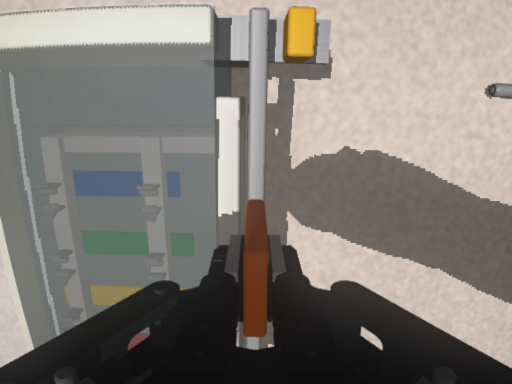

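```bash
python3 -m pendant '[[-11,0,-7.5,0,2.87,0,0],[-11,0,-7.5,0,2.87,0,0],[-11,0,-7.5,0,2.87,0,0],[-11,0,-7.5,0,2.87,0,0],[0,0,0,0,0,0,0],[0,0,0,0,0,0,0]]' 
cat >> h.py <<'E'
def screw(s,hinge,deg):  # one row rotating about world z at hinge by deg (ccw +)
    R=np.array(s['tcp_rot']); p=np.array(s['eef_pos']); a=np.radians(deg)
    Rz=cv2.Rodrigues(np.array([0,0,a]))[0]; h=np.array([hinge[0],hinge[1],p[2]])
    d=Rz@(p-h)+h-p
    return np.r_[R.T@d*1000, R.T@np.array([0,0,deg])].round(2)
E
python3 - <<'E'
from h import *
s=st(); c=snap('wrist','w4.png'); print(screw(s,(.6645,.087),-5))
E
```

```text
time_s: 9.95
eef_pos: [0.6539, -0.1032, 0.3471]
tcp_rot: [[0.057, -0.998, 0.011], [-0.978, -0.058, -0.203], [0.203, 0.001, -0.979]]
contact_force: [-3.0, -4.3, 2.0]
width: 0.0092
t 9.95 j [-0.22  0.36 -0.04  1.11 -0.2  -1.85] tcp [ 0.6539 -0.1032  0.3471] yaw -86.65 zax [ 0.011 -0.203 -0.979] F [-3.  -4.3  2. ] w 0.0092
[-2.56 16.41 -0.52 -1.01 -0.    4.9 ]
```

View pics/w4.png

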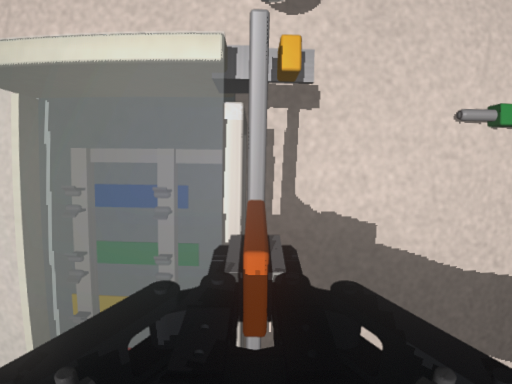

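The bar is lifted clear of the tooth. I start the swing with a few rows.

```bash
python3 -m pendant '[[-2.6,16.4,-0.5,-1.0,0,4.9,0],[-2.6,16.4,-0.5,-1.0,0,4.9,0],[-2.6,16.4,-0.5,-1.0,0,4.9,0],[-2.6,16.4,-0.5,-1.0,0,4.9,0],[0,0,0,0,0,0,0]]' 
python3 - <<'E'
from h import *
s=st(); c=snap('scene','s3.png'); print(screw(s,(.6645,.087),-5))
E
```

```text
time_s: 10.5
eef_pos: [0.5891, -0.0876, 0.3467]
tcp_rot: [[-0.281, -0.958, -0.057], [-0.939, 0.287, -0.192], [0.2, -0.0, -0.98]]
contact_force: [0.2, -2.9, 2.6]
width: 0.0093
t 10.5 j [-0.22  0.27 -0.16  1.15 -0.2  -1.49] tcp [ 0.5891 -0.0876  0.3467] yaw -106.67 zax [-0.057 -0.192 -0.98 ] F [ 0.2 -2.9  2.6] w 0.0093
[-2.6  16.38 -0.54 -1.    0.    4.9 ]
```

View pics/s3.png

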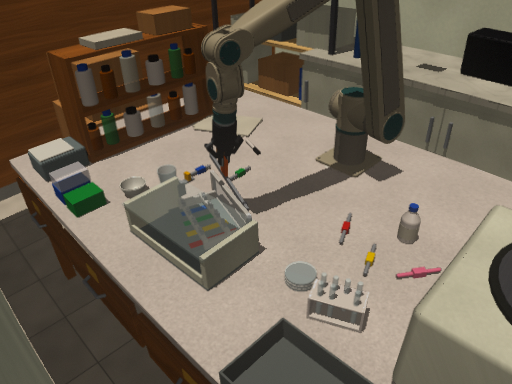

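```bash
python3 -m pendant '[[-2.6,16.4,-0.5,-1.0,0,4.9,0],[-2.6,16.4,-0.5,-1.0,0,4.9,0],[-2.6,16.4,-0.5,-1.0,0,4.9,0],[-2.6,16.4,-0.5,-1.0,0,4.9,0],[-2.6,16.4,-0.5,-1.0,0,4.9,0],[-2.6,16.4,-0.5,-1.0,0,4.9,0],[-2.6,16.4,-0.5,-1.0,0,4.9,0],[-2.6,16.4,-0.5,-1.0,0,4.9,0],[-2.6,16.4,-0.5,-1.0,0,4.9,0],[-2.6,16.4,-0.5,-1.0,0,4.9,0],[-2.6,16.4,-0.5,-1.0,0,4.9,0],[-2.6,16.4,-0.5,-1.0,0,4.9,0],[-2.6,16.4,-0.5,-1.0,0,4.9,0],[-2.6,16.4,-0.5,-1.0,0,4.9,0],[0,0,0,0,0,0,0]]' 
python3 - <<'E'
from h import *
s=st()
E
```

```text
time_s: 12.05
eef_pos: [0.4742, 0.1, 0.346]
tcp_rot: [[-0.977, -0.062, -0.202], [-0.062, 0.998, -0.009], [0.203, 0.004, -0.979]]
contact_force: [-7.0, -1.1, 6.5]
width: 0.0094
t 12.05 j [ 0.07  0.15 -0.32  1.3   0.01  0.01] tcp [0.4742 0.1    0.346 ] yaw -176.39 zax [-0.202 -0.009 -0.979] F [-7.  -1.1  6.5] w 0.0094
```

```bash
python3 -m pendant '[[10.6,0,8,0,-2.87,0,0],[10.6,0,8,0,-2.87,0,0],[10.6,0,8,0,-2.87,0,0],[10.6,0,8,0,-2.87,0,0],[0,0,0,0,0,0,60],[0,0,0,0,0,0,60],[0,0,0,0,0,0,60],[0,0,-30,0,0,0,60],[0,0,-40,0,0,0,60],[0,-30,-40,0,0,0,60],[0,-40,-20,0,0,0,60],[0,-30,0,0,0,0,60],[0,0,0,0,0,0,60]]' 
python3 - <<'E'
from h import *
s=st(); c=snap('wrist','w5.png'); c=snap('top','t5.png')
E
```

```text
time_s: 13.35
eef_pos: [0.4369, -0.0071, 0.45]
tcp_rot: [[-0.998, -0.056, 0.002], [-0.056, 0.998, -0.0], [-0.002, -0.001, -1.0]]
contact_force: [0.2, 0.6, -0.7]
width: 0.0515
t 13.35 j [-0.16 -0.09 -0.33  1.32 -0.   -0.22] tcp [ 0.4369 -0.0071  0.45  ] yaw -176.77 zax [ 0.002 -0.    -1.   ] F [ 0.2  0.6 -0.7] w 0.0515
```

View pics/w5.png

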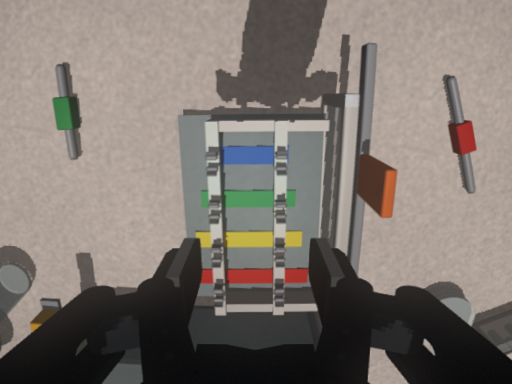

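View pics/t5.png

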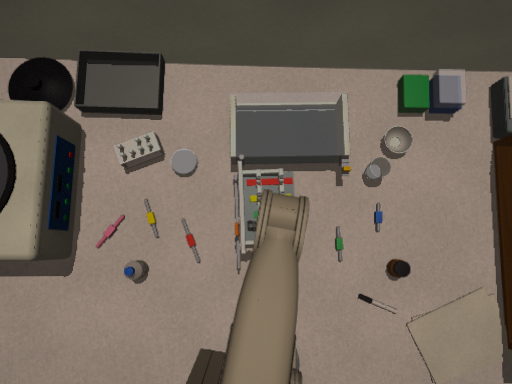

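```bash
cat > rail.py <<'E'
from h import *
def rail(c, hinge=None):
    P=cloud(c); hsv=cv2.cvtColor(c['pixels'],cv2.COLOR_RGB2HSV); H,S,V=[hsv[...,i].astype(int) for i in range(3)]
    out={}
    for k,(a,b) in {'red':(0,6),'yellow':(20,30),'green':(45,85),'blue':(100,125)}.items():
        m=(H>=a)&(H<=b)&(S>120)&(P[...,0]>.33)&(P[...,0]<.68)&(abs(P[...,1]-.01)<.12)
        n,l,stt,ce=cv2.connectedComponentsWithStats(m.astype(np.uint8))
        q=P[m]
        out[k]=(len(q),np.median(q,0).round(4),np.percentile(q,2,0).round(4),np.percentile(q,98,0).round(4))
    return P,hsv,out
if __name__=='__main__':
    c=snap('wrist','w6.png'); P,hsv,o=rail(c)
    for k,v in o.items(): print(k,*v)
    im=cv2.cvtColor(c['pixels'],cv2.COLOR_RGB2BGR)[100:330,170:400]; cv2.imwrite('pics/w6z.png',cv2.resize(im,None,fx=3,fy=2.6,interpolation=cv2.INTER_CUBIC))
    for v in [128,138,170,180,190,212,222,232,250,260]:
        row=P[v,195:400]; 
        print(v,' '.join('%d:%.0f/%.0f'%(195+i,row[i,1]*1000,row[i,2]*1000) for i in range(0,160,4)))
E
python3 rail.py
```

```text
red 1136 [0.6035 0.0023 0.0249] [ 0.5899 -0.0657  0.0233] [0.6169 0.071  0.0268]
yellow 1131 [ 0.5478 -0.0058  0.0247] [ 0.5341 -0.0725  0.0232] [0.5601 0.0576 0.0266]
green 31 [0.4876 0.0373 0.0249] [0.4795 0.0162 0.0235] [0.4989 0.0441 0.0265]
blue 855 [ 0.437  -0.0157  0.0249] [ 0.4266 -0.0453  0.0233] [0.4477 0.0134 0.0265]
128 195:-78/24 199:-73/23 203:-63/59 207:-58/60 211:-54/58 215:-51/52 219:-46/52 223:-42/51 227:-37/53 231:-33/53 235:-29/52 239:-24/52 243:-20/51 247:-15/52 251:-11/52 255:-6/52 259:-2/53 263:2/52 267:7/52 271:11/57 275:15/58 279:19/59 283:24/60 287:29/53 291:33/51 295:38/51 299:42/52 303:47/52 307:51/51 311:55/52 315:60/52 319:65/50 323:69/53 327:75/46 331:74/66 335:74/85 339:71/113 343:74/115 347:78/116 351:82/114
138 195:-78/23 199:-73/23 203:-63/60 207:-58/59 211:-54/59 215:-51/50 219:-49/23 223:-44/24 227:-39/23 231:-34/23 235:-30/23 239:-25/23 243:-20/24 247:-15/23 251:-10/24 255:-6/24 259:-1/23 263:4/23 267:9/22 271:12/58 275:16/59 279:20/60 283:25/60 287:33/22 291:38/22 295:42/24 299:47/23 303:52/23 307:57/25 311:62/23 315:67/24 319:71/24 323:75/28 32
[... 2754 characters left out ...]
1 251:-2/22 255:3/23 259:9/20 263:14/24 267:19/23 271:22/59 275:25/77 279:29/75 283:41/23 287:46/22 291:51/22 295:56/24 299:62/22 303:67/23 307:73/23 311:21/283 315:21/291 319:21/295 323:23/295 327:25/296 331:27/293 335:31/287 339:32/287 343:91/115 347:97/111 351:99/116
260 195:-30/293 199:-30/284 203:-66/22 207:-61/23 211:-50/70 215:-45/69 219:-41/58 223:-39/22 227:-34/23 231:-28/23 235:-23/22 239:-17/23 243:-12/24 247:-7/22 251:-1/23 255:4/23 259:10/22 263:15/21 267:20/22 271:23/59 275:26/68 279:31/69 283:42/22 287:47/22 291:53/23 295:58/23 299:63/23 303:69/23 307:75/22 311:21/284 315:21/293 319:20/301 323:21/303 327:23/304 331:25/303 335:26/303 339:30/296 343:32/296 347:34/295 351:102/114
```

View pics/w6z.png

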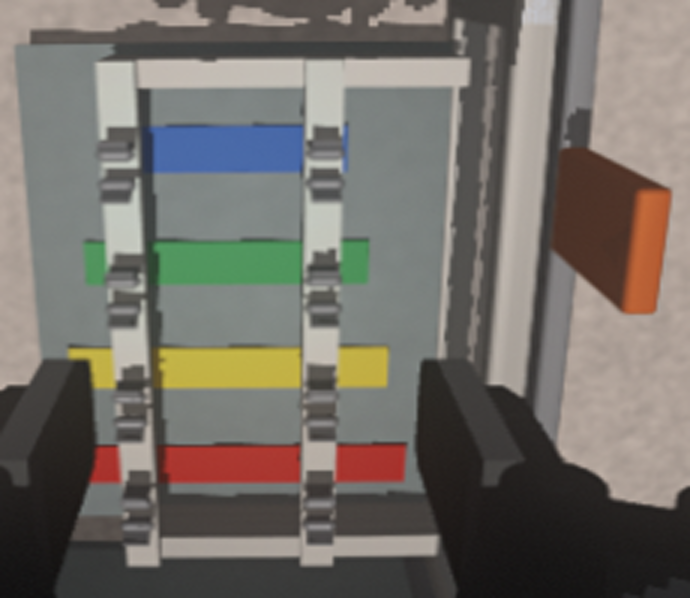

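```bash
cat > rail2.py <<'E'
from h import *
def fit(c,verbose=True):
    P=cloud(c); hsv=cv2.cvtColor(c['pixels'],cv2.COLOR_RGB2HSV); H,S=[hsv[...,i].astype(int) for i in range(2)]
    b=(P[...,2]>.055)&(P[...,2]<.063)&(P[...,0]>.36)&(P[...,0]<.6)&(S<60)
    lines=[]
    for lo,hi in [(-.085,-.035),(.005,.045)]:
        # use rows: mid of extents per x bin
        q=P[b&(P[...,1]>lo)&(P[...,1]<hi)]
        xs=[];ys=[]
        for x in np.arange(.42,.6,.006):
            r=q[abs(q[:,0]-x)<.003]
            if len(r)>8:
                w=np.ptp(r[:,1]); 
                if w<.02: xs.append(x); ys.append((r[:,1].min()+r[:,1].max())/2)
        f=np.polyfit(xs,ys,1); lines.append(f)
        if verbose: print('bar',len(xs),f.round(4),'deg',np.degrees(np.arctan(f[0])).round(2))
    return lines
if __name__=='__main__':
    c=snap('wrist','w7.png'); fit(c)
    P=cloud(c); hsv=cv2.cvtColor(c['pixels'],cv2.COLOR_RGB2HSV); H,S=[hsv[...,i].astype(int) for i in range(2)]
    s=np.sin(np.radians(3.4)); co=np.cos(np.radians(3.4)); gx=np.array([s,-co]); gy=np.array([co,s])
    for k,(a,b) in {'red':(0,6),'yellow':(18,32),'green':(40,90),'blue':(100,125)}.items():
        m=(H>=a)&(H<=b)&(S>90)&(P[...,2]<.03)&(P[...,2]>.015)&(P[...,0]>.33)&(P[...,0]<.68)&(P[...,1]>-.1)&(P[...,1]<.095)
        q=P[m][:,:2]; u=q@gx; v=q@gy
        f=np.polyfit(u,v,1)
        print(k,len(q),'u',np.percentile(u,[.5,99.5]).round(4),'v',np.percentile(v,[1,99]).round(4),'mid v',np.median(v).round(4),'slope deg',np.degrees(np.arctan(f[0])).round(2))
    d=hsv; clip=(P[...,2]>.066)&(P[...,2]<.085)&(P[...,0]>.36)&(P[...,0]<.63)&(P[...,1]<.06)&(P[...,1]>-.09)
    n,l,stt,ce=cv2.connectedComponentsWithStats(clip.astype(np.uint8))
    for i in range(1,n):
        if stt[i,4]>8: q=P[l==i]; print('clip',stt[i,4],q.mean(0).round(4),'u',((q[:,:2]@gx).min()+(q[:,:2]@gx).max()).round(4)/2,'v',(q[:,:2]@gy).min().round(4),(q[:,:2]@gy).max().round(4), q[:,2].max().round(3))
E
python3 rail2.py
```

```text
bar 29 [ 0.0748 -0.0878] deg 4.28
bar 26 [ 0.0696 -0.0105] deg 3.98
red 1138 u [-0.0377  0.1034] v [0.5921 0.6149] mid v 0.6033 slope deg 0.83
yellow 1174 u [-0.0275  0.1103] v [0.5362 0.5589] mid v 0.5467 slope deg -0.47
green 1035 u [-0.0162  0.1018] v [0.4809 0.5021] mid v 0.491 slope deg 0.41
blue 954 u [-0.0059  0.0754] v [0.425  0.4461] mid v 0.435 slope deg -0.07
clip 92 [0.4271 0.0197 0.0731] u 0.00575 v 0.4229 0.4319 0.078
clip 85 [ 0.4321 -0.0556  0.0731] u 0.08125 v 0.4238 0.4319 0.08
clip 119 [ 0.4484 -0.0548  0.0732] u 0.08185 v 0.4396 0.4495 0.079
clip 112 [0.4432 0.0208 0.0728] u 0.0055 v 0.4393 0.4483 0.078
clip 73 [ 0.4869 -0.0521  0.0728] u 0.08135 v 0.4786 0.4871 0.078
clip 65 [0.4827 0.0233 0.0722] u 0.00525 v 0.4787 0.4871 0.078
clip 112 [ 0.5031 -0.0512  0.0726] u 0.08135 v 0.4947 0.504 0.078
clip 117 [0.4983 0.0244 0.0728] u 0.00495 v 0.4938 0.5044 0.078
clip 60 [ 0.5427 -0.0479  0.0723] u 0.08005 v 0.5345 0.5432 0.077
clip 66 [0.5374 0.0268 0.0721] u 0.0052 v 0.534 0.5433 0.078
clip 101 [ 0.5595 -0.0468  0.0729] u 0.0805 v 0.5509 0.5603 0.077
clip 109 [0.5542 0.0282 0.0726] u 0.00495 v 0.5502 0.5601 0.078
clip 56 [ 0.5976 -0.0442  0.0724] u 0.0798 v 0.5899 0.5982 0.079
clip 56 [0.5932 0.0304 0.0721] u 0.00455 v 0.591 0.5988 0.078
clip 106 [ 0.615  -0.0433  0.0727] u 0.07915 v 0.6063 0.6167 0.079
clip 105 [0.6102 0.0318 0.0729] u 0.0043 v 0.6054 0.6164 0.078
```

Everything is located: the gate is at about 90°, the clip centres are consistent at 56 mm spacing, and the bars' direction is about 4°. I'm going to the red key.

```bash
python3 -m pendant '[[3.3,37.5,0,0,0,0,60],[3.3,37.5,0,0,0,0,60],[3.3,37.5,0,0,0,0,60],[3.3,37.5,8,0,0,0,60],[3.3,37.5,14,0,0,0,60],[3.3,37.5,14,0,0,0,60],[3.3,37.5,14,0,0,0,60],[0,0,20,0,0,-6.8,60],[0,0,20,0,0,-6.8,60],[0,0,10,0,0,-6.8,60],[0,0,0,0,0,0,60]]' 60
cat > look.py <<'E'
import sys
from h import *
col,bx,by,fn=sys.argv[1],float(sys.argv[2]),float(sys.argv[3]),sys.argv[4]
s=st(); c=snap('wrist',fn); k=keyfit(c,col,box=(bx,by)); print(k)
if k:
    for p in (k['grip'][:2],k['pca_mid']): print('tool shift to',p,tool(s,[p[0],p[1],.167]))
E
python3 look.py red .399 .254 w8.png
```

```text
time_s: 14.65
eef_pos: [0.3947, 0.2569, 0.3464]
tcp_rot: [[-0.914, -0.407, -0.006], [-0.407, 0.914, -0.001], [0.006, 0.001, -1.0]]
contact_force: [-1.1, 0.2, -0.5]
width: 0.0512
t 14.65 j [ 0.44  0.05 -0.43  1.1   0.    0.02] tcp [0.3947 0.2569 0.3464] yaw -156.01 zax [-0.006 -0.001 -1.   ] F [-1.1  0.2 -0.5] w 0.0512
{'n': np.int32(920), 'grip': array([0.3974, 0.2575, 0.0218]), 'pca_mid': array([0.3982, 0.2574]), 'len': np.float64(0.159), 'ang': np.float64(23.1), 'ztop': np.float64(0.0228)}
tool shift to [0.3974 0.2575] [ -3.7  -0.8 179.4]
tool shift to [0.3982 0.2574] [ -4.4  -1.2 179.4]
```

View pics/w8.png

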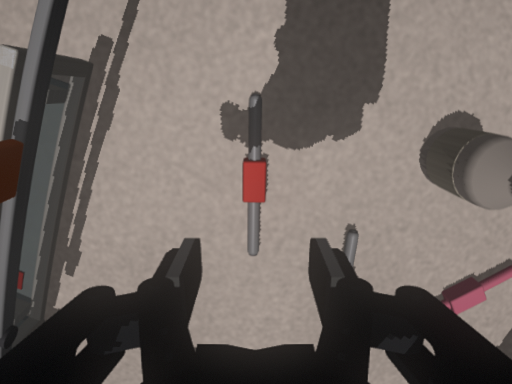

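The red key is whole in view at (255,180), 159 mm long. I descend and grip it.

```bash
python3 -m pendant '[[-4,-1,40,0,0,0.9,60],[0,0,40,0,0,0,60],[0,0,40,0,0,0,60],[0,0,30,0,0,0,60],[0,0,20,0,0,0,60],[0,0,0,0,0,0,60],[0,0,0,0,0,0,10],[0,0,0,0,0,0,10],[0,0,0,0,0,0,10],[0,0,0,0,0,0,10]]' 60
python3 -c "
from h import *
st()"
```

```text
time_s: 15.7
eef_pos: [0.4016, 0.2578, 0.1808]
tcp_rot: [[-0.921, -0.39, 0.003], [-0.39, 0.921, 0.003], [-0.004, 0.002, -1.0]]
contact_force: [-0.3, -0.1, 6.5]
width: 0.0204
t 15.7 j [ 0.43  0.26 -0.6   0.71  0.    0.03] tcp [0.4016 0.2578 0.1808] yaw -157.06 zax [ 0.003  0.003 -1.   ] F [-0.3 -0.1  6.5] w 0.0204
```

```bash
python3 -m pendant '[[0,0,-30,0,0,0,10],[0,0,-40,0,0,0,10],[0,0,-40,0,0,-7.9,10],[0,0,-40,0,0,-7.9,10],[0,0,-40,0,0,-7.9,10],[0,0,-30,0,0,-7.9,10],[0,0,0,0,0,-7.9,10],[0,0,0,0,0,-7.9,10],[0,0,0,0,0,-7.9,10],[0,0,0,0,0,-7.9,10],[0,0,0,0,0,-7.9,10],[0,0,0,0,0,0,10]]'
cat > held.py <<'E'
import sys
from h import *
# key in hand: report key mid in tool frame from wrist cam, and shift to place
s=st(); c=snap('wrist',sys.argv[1]); P=cloud(c)
R=np.array(s['tcp_rot']); p=np.array(s['eef_pos']); Q=(P-p)@R*1000
m=(Q[...,2]>150)&(Q[...,2]<190)&(abs(Q[...,0])<110)&(abs(Q[...,1])<12)
hsv=cv2.cvtColor(c['pixels'],cv2.COLOR_RGB2HSV)
q=Q[m]; print('n',len(q),'x range',q[:,0].min().round(1),q[:,0].max().round(1))
sh=q[(abs(q[:,0])>22)]; f=np.polyfit(sh[:,0],sh[:,1],1) if len(sh)>20 else None
print('shank y fit',f, 'deg', np.degrees(np.arctan(f[0])) if f is not None else None,'z',[ (a,np.percentile(q[(q[:,0]>a)&(q[:,0]<a+10),2],10).round(1)) for a in range(20,90,10) if ((q[:,0]>a)&(q[:,0]<a+10)).sum()>5])
if len(sys.argv)>2:
    t=[float(v) for v in sys.argv[2].split(',')]; print('shift TCP->place xy at present z',tool(s,[t[0],t[1],p[2]]))
E
python3 held.py w9.png .6051,-.0060
```

```text
time_s: 16.9
eef_pos: [0.4003, 0.2568, 0.3991]
tcp_rot: [[0.07, -0.998, -0.0], [-0.998, -0.07, 0.001], [-0.001, 0.0, -1.0]]
contact_force: [-0.0, -0.2, -0.4]
width: 0.0205
t 16.9 j [ 0.43  0.01 -0.35  1.21  0.   -1.21] tcp [0.4003 0.2568 0.3991] yaw -85.97 zax [-0.     0.001 -1.   ] F [-0.  -0.2 -0.4] w 0.0205
n 9665 x range -53.2 83.5
shank y fit [ 0.00155245 -0.62848359] deg 0.08894901641047778 z [(20, np.float64(158.9)), (30, np.float64(163.6)), (40, np.float64(163.6)), (50, np.float64(163.5)), (60, np.float64(163.6)), (70, np.float64(163.5)), (80, np.float64(164.4))]
shift TCP->place xy at present z [ 276.6 -185.9   -0.4]
```

View pics/w9.png

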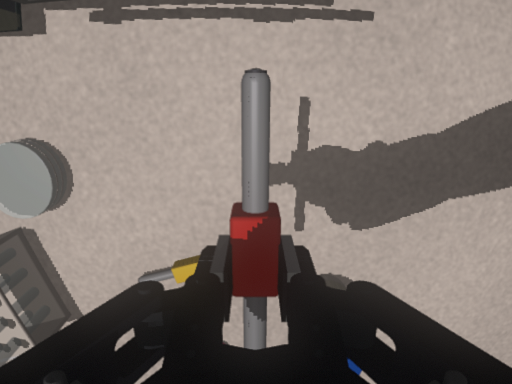

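```bash
python3 -m pendant '[[34,-23.2,0,0,0,0,10],[34,-23.2,0,0,0,0,10],[34,-23.2,0,0,0,0,10],[34,-23.2,0,0,0,0,10],[34,-23.2,0,0,0,0,10],[34,-23.2,0,0,0,0,10],[34,-23.2,0,0,0,0,10],[35,-23.4,0,0,0,0,10],[0,0,30,0,0,0,10],[0,0,35,0,0,0,10],[0,0,35,0,0,0,10],[0,0,30,0,0,0,10],[0,0,0,0,0,0,10],[0,0,0,0,0,0,10]]'
python3 held.py w10.png .6051,-.0060
```

```text
time_s: 18.35
eef_pos: [0.6049, -0.0021, 0.2684]
tcp_rot: [[0.069, -0.998, -0.002], [-0.998, -0.069, 0.001], [-0.001, 0.002, -1.0]]
contact_force: [0.1, -0.2, 0.8]
width: 0.0205
t 18.35 j [-0.11  0.34 -0.24  0.99  0.   -1.75] tcp [ 0.6049 -0.0021  0.2684] yaw -86.03 zax [-0.002  0.001 -1.   ] F [ 0.1 -0.2  0.8] w 0.0205
n 9679 x range -53.4 83.6
shank y fit [ 0.00188489 -0.62256876] deg 0.10799586283394805 z [(20, np.float64(158.9)), (30, np.float64(163.7)), (40, np.float64(163.6)), (50, np.float64(163.6)), (60, np.float64(163.5)), (70, np.float64(163.6)), (80, np.float64(164.6))]
shift TCP->place xy at present z [ 3.9  0.1 -0. ]
```

View pics/w10.png

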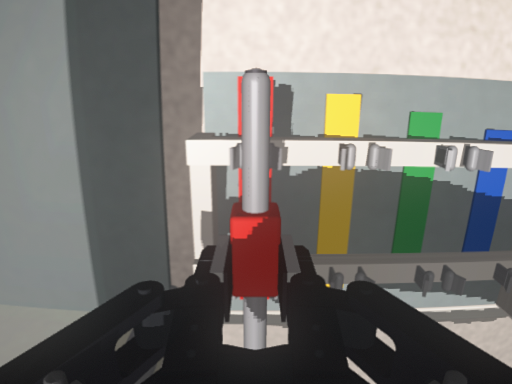

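```bash
cat > clips.py <<'E'
import sys
from h import *
s=st(); c=snap('wrist',sys.argv[1]); P=cloud(c); R=np.array(s['tcp_rot']); p=np.array(s['eef_pos']); Q=(P-p)@R*1000
clip=(P[...,2]>.066)&(P[...,2]<.081)&(Q[...,0]>25)&(Q[...,0]<60)&(abs(Q[...,1])<190)
n,l,stt,ce=cv2.connectedComponentsWithStats(clip.astype(np.uint8))
for i in range(1,n):
    if stt[i,4]>8: q=Q[l==i]; print(stt[i,4],'x',q[:,0].min().round(1),q[:,0].max().round(1),'y',q[:,1].min().round(1),q[:,1].max().round(1),'z',P[l==i][:,2].max().round(3))
E
python3 clips.py w11.png
```

```text
t 18.4 j [-0.11  0.34 -0.24  0.99  0.   -1.75] tcp [ 0.6058 -0.0022  0.2698] yaw -86.01 zax [ 0.001  0.001 -1.   ] F [-0.3 -0.7  0.1] w 0.0203
377 x 35.1 48.9 y 6.7 14.3 z 0.079
184 x 36.5 47.7 y -11.7 -7.7 z 0.079
332 x 35.3 48.7 y 44.4 53.6 z 0.078
545 x 35.1 48.8 y 60.6 71.0 z 0.078
340 x 35.4 48.9 y 99.6 109.5 z 0.078
569 x 34.8 48.5 y 115.9 126.8 z 0.078
```

```bash
python3 -m pendant '[[0.5,1.8,10,0,0,0,10],[0,0,10,0,0,0,10],[0,0,8,0,0,0,10],[0,0,4,0,0,0,10],[0,0,3,0,0,0,10],[0,0,0,0,0,0,10]]' 90
python3 held.py w12.png .6051,-.0060; python3 -m pendant '[[0,0,3,0,0,0,10],[0,0,3,0,0,0,10],[0,0,0,0,0,0,10]]'
```

```text
time_s: 19.05
eef_pos: [0.604, -0.0029, 0.2347]
tcp_rot: [[0.071, -0.997, 0.001], [-0.997, -0.071, 0.0], [0.0, -0.001, -1.0]]
contact_force: [-1.2, -0.5, 7.7]
width: 0.0196
t 19.05 j [-0.11  0.38 -0.27  0.92  0.   -1.75] tcp [ 0.604  -0.0029  0.2347] yaw -85.93 zax [ 0.001  0.    -1.   ] F [-1.2 -0.5  7.7] w 0.0196
n 11781 x range -54.0 83.6
shank y fit [-0.00339606 -0.17617442] deg -0.19457901238023667 z [(20, np.float64(159.1)), (30, np.float64(161.4)), (40, np.float64(161.3)), (50, np.float64(163.9)), (60, np.float64(163.9)), (70, np.float64(163.8)), (80, np.float64(164.8))]
shift TCP->place xy at present z [ 3.1 -0.9  0. ]
time_s: 19.4
eef_pos: [0.6055, -0.0036, 0.2345]
tcp_rot: [[0.072, -0.997, 0.006], [-0.997, -0.072, -0.003], [0.004, -0.006, -1.0]]
contact_force: [-7.8, -2.8, 34.3]
width: 0.0197
```

View pics/w12.png

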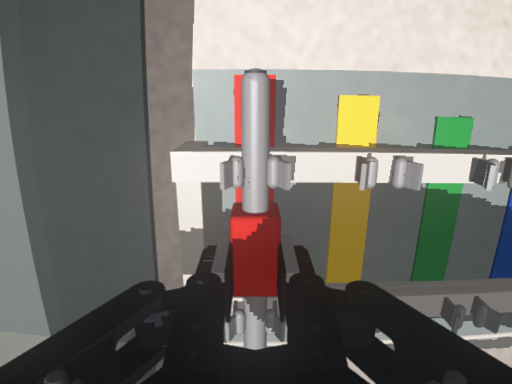

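```bash
python3 -m pendant '[[0,0,-6,0,0,0,10],[0,0,0,0,0,0,45],[0,0,0,0,0,0,45],[0,0,0,0,0,0,45],[0,0,-20,0,0,0,45],[0,0,-30,0,0,0,45],[0,0,-40,0,0,0,45],[0,0,-40,0,0,0,60],[0,0,-40,0,0,0,60],[-40,0,-10,0,0,0,60],[-40,0,0,0,0,0,60],[0,0,0,0,0,0,60]]' 60
python3 - <<'E'
from h import *
s=st(); c=snap('wrist','w13.png')
E
```

```text
time_s: 20.6
eef_pos: [0.5973, 0.0804, 0.4135]
tcp_rot: [[0.075, -0.997, -0.001], [-0.997, -0.075, 0.003], [-0.003, 0.001, -1.0]]
contact_force: [-0.4, -1.2, -0.2]
width: 0.051
t 20.6 j [ 0.03  0.23 -0.06  1.27  0.   -1.62] tcp [0.5973 0.0804 0.4135] yaw -85.68 zax [-0.001  0.003 -1.   ] F [-0.4 -1.2 -0.2] w 0.051
```

View pics/w13.png

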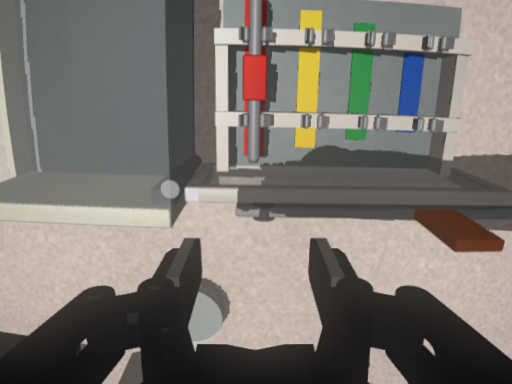

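```bash
python3 -m pendant '[[-40.5,12.6,0,0,0,0,60],[-40.5,12.6,0,0,0,0,60],[-40.5,12.6,0,0,0,0,60],[-40.5,12.6,0,0,0,0,60],[-40.5,12.6,0,0,0,0,60],[-40.5,12.6,0,0,0,0,60],[-40.5,12.6,0,0,0,0,60],[-40.5,12.6,0,0,0,0,60],[0,0,0,0,0,8.2,60],[0,0,0,0,0,8.2,60],[0,0,0,0,0,8.2,60],[0,0,0,0,0,8.2,60],[0,0,10,0,0,8.2,60],[0,0,10,0,0,8.2,60],[0,0,10,0,0,8.2,60],[0,0,10,0,0,8.2,60],[0,0,10,0,0,8.2,60],[0,0,10,0,0,0,60],[0,0,0,0,0,0,60]]' 60
python3 look.py yellow .472 .396 w14.png
```

```text
time_s: 22.55
eef_pos: [0.4739, 0.3921, 0.3511]
tcp_rot: [[-0.937, -0.348, -0.005], [-0.348, 0.937, -0.002], [0.005, -0.0, -1.0]]
contact_force: [0.9, 0.2, -0.1]
width: 0.0514
t 22.55 j [ 0.59  0.29 -0.12  1.16  0.    0.23] tcp [0.4739 0.3921 0.3511] yaw -159.62 zax [-0.005 -0.002 -1.   ] F [ 0.9  0.2 -0.1] w 0.0514
{'n': np.int32(876), 'grip': array([0.4703, 0.3952, 0.0219]), 'pca_mid': array([0.4708, 0.3949]), 'len': np.float64(0.1391), 'ang': np.float64(20.0), 'ztop': np.float64(0.0228)}
tool shift to [0.4703 0.3952] [  1.3   4.2 184.2]
tool shift to [0.4708 0.3949] [  1.    3.8 184.2]
```

View pics/w14.png

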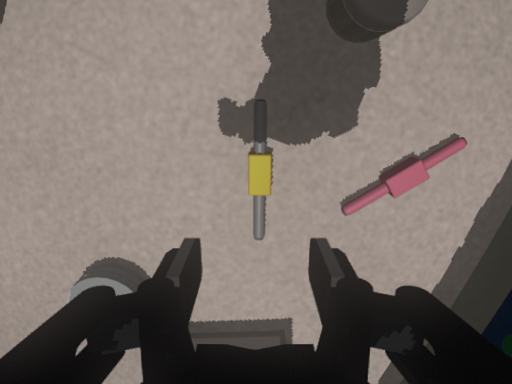

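```bash
python3 -m pendant '[[1,4,40,0,0,0.3,60],[0,0,40,0,0,0,60],[0,0,40,0,0,0,60],[0,0,35,0,0,0,60],[0,0,18,0,0,0,60],[0,0,0,0,0,0,60],[0,0,0,0,0,0,10],[0,0,0,0,0,0,10],[0,0,0,0,0,0,10],[0,0,0,0,0,0,10]]' 60
python3 -m pendant '[[0,0,-30,0,0,0,10],[0,0,-40,0,0,0,10],[0,0,-40,0,0,-8.2,10],[0,0,-40,0,0,-8.2,10],[0,0,-40,0,0,-8.2,10],[0,0,-30,0,0,-8.2,10],[0,0,0,0,0,-8.2,10],[0,0,0,0,0,-8.2,10],[0,0,0,0,0,-8.2,10],[0,0,0,0,0,-8.2,10],[0,0,0,0,0,-8.2,10],[0,0,0,0,0,0,10]]'
python3 held.py w15.png .5487,-.0101
```

```text
time_s: 23.6
eef_pos: [0.4729, 0.3974, 0.1832]
tcp_rot: [[-0.94, -0.342, 0.003], [-0.342, 0.94, 0.003], [-0.004, 0.002, -1.0]]
contact_force: [-0.1, -0.0, 6.4]
width: 0.0205
time_s: 24.8
eef_pos: [0.4717, 0.3963, 0.4009]
tcp_rot: [[0.065, -0.998, -0.001], [-0.998, -0.065, 0.001], [-0.001, 0.001, -1.0]]
contact_force: [-0.6, -0.2, -0.9]
width: 0.0206
t 24.8 j [ 0.59  0.26 -0.05  1.26  0.   -1.04] tcp [0.4717 0.3963 0.4009] yaw -86.25 zax [-0.001  0.001 -1.   ] F [-0.6 -0.2 -0.9] w 0.0206
n 8790 x range -55.9 73.4
shank y fit [-0.00404295 -0.67336617] deg -0.2316428605304792 z [(20, np.float64(161.3)), (30, np.float64(166.0)), (40, np.float64(166.0)), (50, np.float64(165.9)), (60, np.float64(165.9)), (70, np.float64(167.2))]
shift TCP->place xy at present z [410.5 -50.2  -0.5]
```

View pics/w15.png

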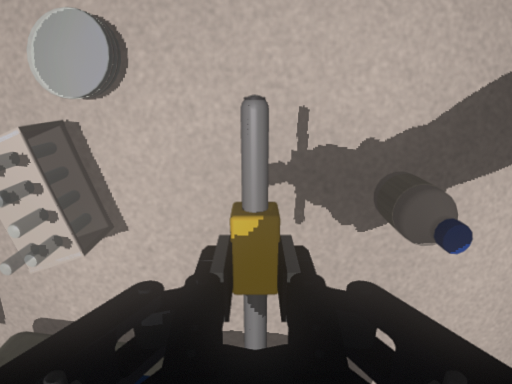

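```bash
python3 -m pendant '[[40.7,-5,0,0,0,0,10],[40.7,-5,0,0,0,0,10],[40.7,-5,0,0,0,0,10],[40.7,-5,0,0,0,0,10],[40.7,-5,0,0,0,0,10],[40.7,-5,0,0,0,0,10],[40.7,-5,0,0,0,0,10],[40.7,-5,0,0,0,0,10],[40.7,-5,0,0,0,0,10],[40.7,-5,0,0,0,0,10],[0,0,30,0,0,-0.2,10],[0,0,35,0,0,0,10],[0,0,35,0,0,0,10],[0,0,29,0,0,0,10],[0,0,0,0,0,0,10],[0,0,0,0,0,0,10]]'
python3 held.py w16.png .5487,-.0101; python3 clips.py w16b.png
```

```text
time_s: 26.45
eef_pos: [0.5483, -0.0063, 0.2715]
tcp_rot: [[0.068, -0.998, -0.002], [-0.998, -0.068, 0.001], [-0.001, 0.002, -1.0]]
contact_force: [-0.2, -0.6, -0.0]
width: 0.0203
t 26.45 j [-0.13  0.25 -0.36  0.96  0.   -1.77] tcp [ 0.5483 -0.0063  0.2715] yaw -86.13 zax [-0.002  0.001 -1.   ] F [-0.2 -0.6 -0. ] w 0.0203
n 8808 x range -55.3 73.4
shank y fit [-0.00390205 -0.65693628] deg -0.22356988550285653 z [(20, np.float64(161.3)), (30, np.float64(166.0)), (40, np.float64(165.9)), (50, np.float64(165.9)), (60, np.float64(166.0)), (70, np.float64(167.3))]
shift TCP->place xy at present z [ 3.8 -0.1 -0. ]
t 26.5 j [-0.13  0.25 -0.36  0.96  0.   -1.77] tcp [ 0.5491 -0.0064  0.2728] yaw -86.11 zax [ 0.001  0.001 -1.   ] F [ 0.3  0.7 -0.4] w 0.0204
2196 x 25.1 59.9 y -69.9 -39.7 z 0.078
362 x 33.8 47.5 y 6.3 14.0 z 0.079
325 x 33.8 47.6 y 43.9 53.4 z 0.078
521 x 34.0 47.7 y 60.2 70.6 z 0.078
180 x 35.5 46.6 y -11.9 -8.2 z 0.078
322 x 33.9 47.4 y 99.2 108.9 z 0.078
544 x 33.9 46.8 y 115.5 127.0 z 0.078
```

View pics/w16.png

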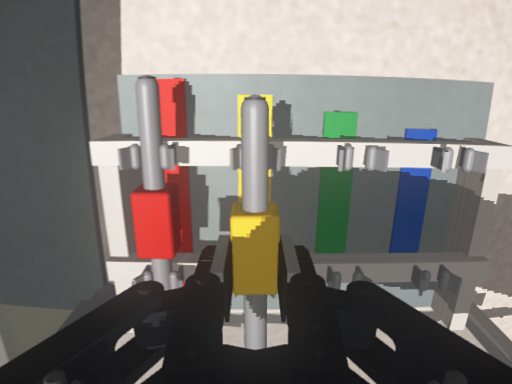

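```bash
python3 -m pendant '[[-0.6,1.7,10,0,0,0,10],[0,0,10,0,0,0,10],[0,0,9,0,0,0,10],[0,0,4,0,0,0,10],[0,0,3,0,0,0,10],[0,0,3,0,0,0,10],[0,0,3,0,0,0,10],[0,0,0,0,0,0,10]]' 90
python3 held.py w17.png .5487,-.0101
```

```text
time_s: 27.35
eef_pos: [0.5488, -0.0072, 0.2367]
tcp_rot: [[0.07, -0.998, 0.005], [-0.998, -0.07, -0.006], [0.006, -0.004, -1.0]]
contact_force: [-11.3, -4.9, 41.5]
width: 0.0194
t 27.35 j [-0.13  0.29 -0.4   0.88 -0.01 -1.77] tcp [ 0.5488 -0.0072  0.2367] yaw -85.97 zax [ 0.005 -0.006 -1.   ] F [-11.3  -4.9  41.5] w 0.0194
n 10771 x range -55.0 73.4
shank y fit [-0.00764079 -0.30918887] deg -0.43777664645786 z [(20, np.float64(161.4)), (30, np.float64(164.0)), (40, np.float64(163.5)), (50, np.float64(166.3)), (60, np.float64(166.5)), (70, np.float64(167.7))]
shift TCP->place xy at present z [2.9 0.3 0. ]
```

View pics/w17.png

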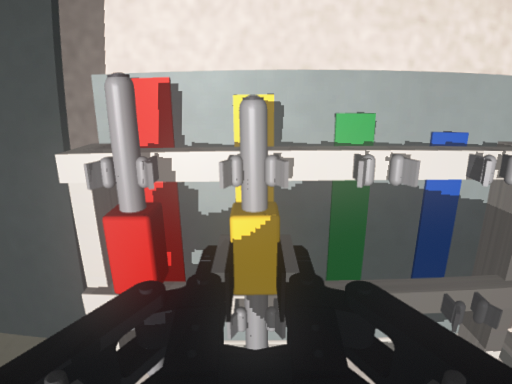

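```bash
python3 -m pendant '[[0,0,-7,0,0,0,10],[0,0,0,0,0,0,45],[0,0,0,0,0,0,45],[0,0,0,0,0,0,45],[0,0,-20,0,0,0,45],[0,0,-30,0,0,0,45],[0,0,-40,0,0,0,45],[0,0,-40,0,0,0,60],[0,0,-40,0,0,0,60],[38,28,-10,0,0,0,60],[38,28,0,0,0,0,60],[38,28,0,0,0,0,60],[38,28,0,0,0,0,60],[38,28,0,0,0,0,60],[39,28,0,0,0,0,60],[0,0,0,0,0,8.2,60],[0,0,0,0,0,8.2,60],[0,0,0,0,0,8.2,60],[0,0,0,0,0,8.2,60],[0,0,0,0,0,8.2,60]]' 60
python3 -m pendant '[[0,0,10,0,0,8.2,60],[0,0,15,0,0,8.2,60],[0,0,15,0,0,8.2,60],[0,0,15,0,0,8.2,60],[0,0,10,0,0,8.2,60],[0,0,10,0,0,8.2,60],[0,0,0,0,0,0,60]]'
python3 look.py green .398 -.247 w18.png
```

```text
time_s: 29.4
eef_pos: [0.3948, -0.246, 0.4153]
tcp_rot: [[-0.607, -0.794, -0.002], [-0.794, 0.607, 0.002], [-0.0, 0.003, -1.0]]
contact_force: [0.9, -0.1, 0.7]
width: 0.0513
time_s: 30.1
eef_pos: [0.3941, -0.2452, 0.339]
tcp_rot: [[-0.998, -0.066, -0.005], [-0.066, 0.998, 0.004], [0.004, 0.004, -1.0]]
contact_force: [0.3, 0.9, -0.1]
width: 0.0515
t 30.1 j [-0.7   0.04 -0.45  1.09  0.   -0.76] tcp [ 0.3941 -0.2452  0.339 ] yaw -176.23 zax [-0.005  0.004 -1.   ] F [ 0.3  0.9 -0.1] w 0.0515
None
```

View pics/w18.png

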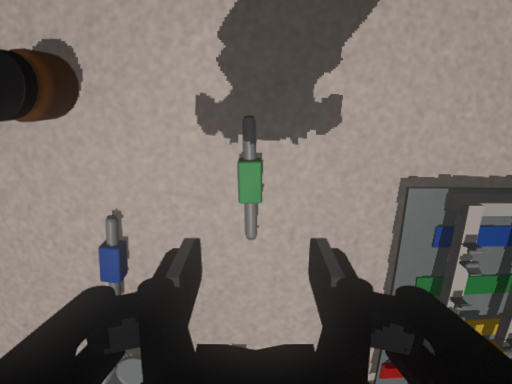

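Green shows at (250,180), but my colour threshold missed it, so I loosen that.

```bash
sed -i 's/hsv\[...,1\]>130)&(hsv\[...,2\]>50)/hsv[...,1]>100)\&(hsv[...,2]>40)/; s/(45,85)\]/(40,90)]/' h.py; python3 look.py green .398 -.247 w19.png
```

```text
t 30.15 j [-0.7   0.04 -0.45  1.09  0.   -0.76] tcp [ 0.3945 -0.2455  0.34  ] yaw -176.08 zax [-0.004  0.003 -1.   ] F [-0.2 -0.   0.1] w 0.0513
{'n': np.int32(894), 'grip': array([ 0.3966, -0.2484,  0.0219]), 'pca_mid': array([ 0.3967, -0.2485]), 'len': np.float64(0.1181), 'ang': np.float64(4.5), 'ztop': np.float64(0.0228)}
tool shift to [ 0.3966 -0.2484] [ -2.5  -3.6 173. ]
tool shift to [ 0.3967 -0.2485] [ -2.6  -3.7 173. ]
```

```bash
python3 -m pendant '[[0,-3.7,40,0,0,-0.6,60],[0,0,40,0,0,0,60],[0,0,35,0,0,0,60],[0,0,30,0,0,0,60],[0,0,17,0,0,0,60],[0,0,0,0,0,0,60],[0,0,0,0,0,0,10],[0,0,0,0,0,0,10],[0,0,0,0,0,0,10],[0,0,0,0,0,0,10]]' 60
python3 -m pendant '[[0,0,-30,0,0,0,10],[0,0,-40,0,0,0,10],[0,0,-40,0,0,-8.1,10],[0,0,-40,0,0,-8.1,10],[0,0,-40,0,0,-8.1,10],[0,0,-30,0,0,-8.1,10],[0,0,0,0,0,-8.1,10],[0,0,0,0,0,-8.1,10],[0,0,0,0,0,-8.1,10],[0,0,0,0,0,-8.1,10],[0,0,0,0,0,-8.1,10],[0,0,0,0,0,-8.1,10],[0,0,0,0,0,-8.1,10],[0,0,0,0,0,0,10]]'
python3 held.py w20.png .4932,-.0139
```

```text
time_s: 31.2
eef_pos: [0.396, -0.2503, 0.1811]
tcp_rot: [[-0.997, -0.076, 0.002], [-0.076, 0.997, -0.002], [-0.002, -0.002, -1.0]]
contact_force: [-0.2, -0.3, 6.2]
width: 0.0208
time_s: 32.6
eef_pos: [0.3949, -0.2495, 0.3994]
tcp_rot: [[0.06, -0.998, -0.001], [-0.998, -0.06, 0.001], [-0.001, 0.001, -1.0]]
contact_force: [0.3, -0.8, -1.2]
width: 0.0203
t 32.6 j [-0.7  -0.   -0.36  1.21 -0.   -2.33] tcp [ 0.3949 -0.2495  0.3994] yaw -86.55 zax [-0.001  0.001 -1.   ] F [ 0.3 -0.8 -1.2] w 0.0203
n 7877 x range -53.4 59.1
shank y fit [-0.00205341 -0.64426521] deg -0.11765184362816256 z [(20, np.float64(164.0)), (30, np.float64(164.0)), (40, np.float64(163.9)), (50, np.float64(164.2))]
shift TCP->place xy at present z [-2.292e+02 -1.123e+02  1.000e-01]
```

View pics/w20.png

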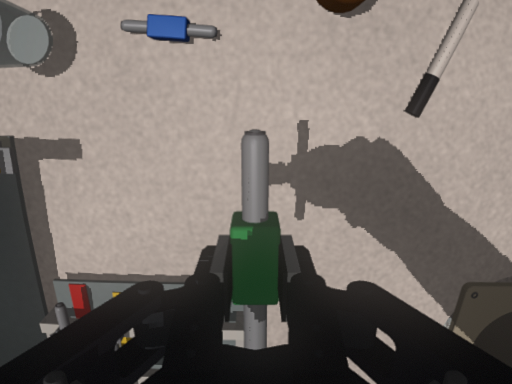

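```bash
python3 -m pendant '[[-38,-18.7,0,0,0,0,10],[-38,-18.7,0,0,0,0,10],[-38,-18.7,0,0,0,0,10],[-38,-18.7,0,0,0,0,10],[-38,-18.7,0,0,0,0,10],[-38,-18.8,0,0,0,0,10],[0,0,30,0,0,-0.5,10],[0,0,35,0,0,0,10],[0,0,35,0,0,0,10],[0,0,28,0,0,0,10],[0,0,0,0,0,0,10],[0,0,0,0,0,0,10]]'
python3 held.py w21.png .4932,-.0139; python3 clips.py w21b.png
```

```text
time_s: 33.85
eef_pos: [0.4934, -0.0152, 0.2716]
tcp_rot: [[0.068, -0.998, -0.002], [-0.998, -0.068, 0.001], [-0.001, 0.002, -1.0]]
contact_force: [1.0, 0.5, -0.6]
width: 0.0203
t 33.85 j [-0.16  0.16 -0.48  0.94  0.   -1.8 ] tcp [ 0.4934 -0.0152  0.2716] yaw -86.13 zax [-0.002  0.001 -1.   ] F [ 1.   0.5 -0.6] w 0.0203
n 7864 x range -54.1 59.1
shank y fit [-0.00188967 -0.64159218] deg -0.10826985292414501 z [(20, np.float64(164.0)), (30, np.float64(163.9)), (40, np.float64(163.9)), (50, np.float64(164.2))]
shift TCP->place xy at present z [-1.3  0.1  0. ]
t 33.9 j [-0.16  0.16 -0.47  0.94  0.   -1.8 ] tcp [ 0.4942 -0.0154  0.2728] yaw -86.11 zax [ 0.001  0.001 -1.   ] F [ 0.3 -0.3 -1. ] w 0.0204
2231 x 25.0 60.0 y -69.4 -38.5 z 0.079
2038 x 25.0 60.0 y -125.1 -94.6 z 0.079
381 x 27.7 41.2 y 6.9 15.1 z 0.078
313 x 27.0 40.8 y 45.1 54.4 z 0.079
507 x 27.4 40.9 y 61.3 71.4 z 0.078
132 x 28.8 40.2 y -10.9 -8.2 z 0.078
```

View pics/w21.png

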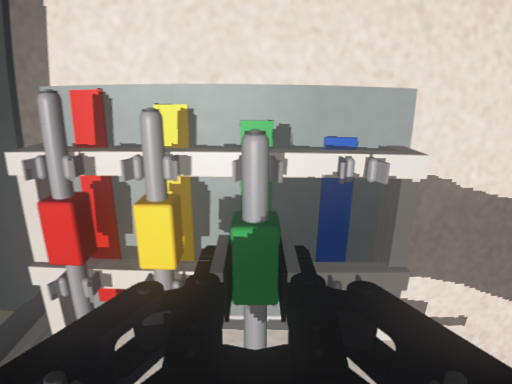

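```bash
python3 -m pendant '[[-2.6,2.7,8,0,0,0.3,10],[0,0,10,0,0,0,10],[0,0,0,0,0,0,10]]' 90; python3 held.py w22.png; python3 clips.py w22b.png
```

```text
time_s: 34.25
eef_pos: [0.4896, -0.0126, 0.2523]
tcp_rot: [[0.064, -0.998, -0.003], [-0.998, -0.064, 0.001], [-0.001, 0.003, -1.0]]
contact_force: [0.1, -0.1, -1.6]
width: 0.0196
t 34.25 j [-0.16  0.18 -0.5   0.89  0.   -1.79] tcp [ 0.4896 -0.0126  0.2523] yaw -86.35 zax [-0.003  0.001 -1.   ] F [ 0.1 -0.1 -1.6] w 0.0196
n 8522 x range -54.9 59.1
shank y fit [-0.0036754 -0.7415544] deg -0.2105841042271589 z [(20, np.float64(164.2)), (30, np.float64(164.3)), (40, np.float64(164.1)), (50, np.float64(164.3))]
t 34.3 j [-0.16  0.18 -0.5   0.89  0.   -1.79] tcp [ 0.4899 -0.0127  0.2527] yaw -86.35 zax [-0.003  0.001 -1.   ] F [-0.5  0.3 -1.6] w 0.0195
2786 x 25.0 60.0 y -74.0 -43.7 z 0.079
2309 x 25.0 60.0 y -127.4 -99.5 z 0.079
492 x 31.1 44.4 y -15.8 -7.5 z 0.078
401 x 30.4 44.4 y 40.2 49.5 z 0.078
655 x 30.6 44.2 y 56.6 66.7 z 0.078
249 x 31.8 43.0 y 6.0 10.2 z 0.078
```

View pics/w22.png

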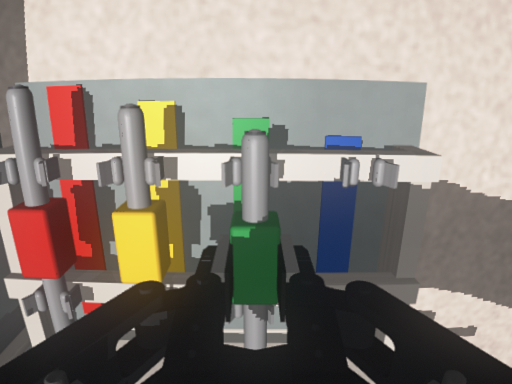

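```bash
python3 -m pendant '[[0,-1.8,2,0,0,0,10],[0,0,8,0,0,0,10],[0,0,5,0,0,0,10],[0,0,3,0,0,0,10],[0,0,3,0,0,0,10],[0,0,2,0,0,0,10],[0,0,0,0,0,0,10]]' 90
python3 held.py w23.png .4932,-.0139
```

```text
time_s: 35.05
eef_pos: [0.5006, -0.0162, 0.2455]
tcp_rot: [[0.063, -0.998, 0.021], [-0.998, -0.063, -0.014], [0.015, -0.02, -1.0]]
contact_force: [-18.2, -9.2, 77.6]
width: 0.0194
t 35.05 j [-0.16  0.19 -0.5   0.85 -0.01 -1.79] tcp [ 0.5006 -0.0162  0.2455] yaw -86.38 zax [ 0.021 -0.014 -1.   ] F [-18.2  -9.2  77.6] w 0.0194
n 8927 x range -53.2 59.1
shank y fit [ 0.00608675 -0.74364938] deg 0.3487409891488506 z [(20, np.float64(164.1)), (30, np.float64(164.6)), (40, np.float64(164.4)), (50, np.float64(164.6))]
shift TCP->place xy at present z [-2.8  7.3 -0.2]
```

View pics/w23.png

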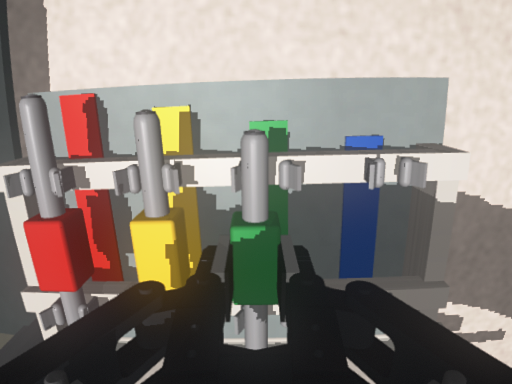

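The key is sitting on a prong and the force is too high. Back off immediately.

```bash
python3 -m pendant '[[0,0,-20,0,0,0,10],[0,0,-8,0,0,0,10],[0,0,0,0,0,0,10],[0,0,0,0,0,0,10],[0,0,0,0,0,0,10]]' 90
python3 held.py w24.png .4932,-.0139;  python3 clips.py w24b.png
```

```text
time_s: 35.6
eef_pos: [0.4913, -0.0125, 0.2563]
tcp_rot: [[0.064, -0.998, -0.005], [-0.998, -0.064, 0.002], [-0.002, 0.005, -1.0]]
contact_force: [0.4, 0.8, -1.2]
width: 0.0197
t 35.6 j [-0.16  0.17 -0.5   0.91  0.   -1.79] tcp [ 0.4913 -0.0125  0.2563] yaw -86.34 zax [-0.005  0.002 -1.   ] F [ 0.4  0.8 -1.2] w 0.0197
n 7912 x range -54.6 59.0
shank y fit [-0.00815763 -0.73961438] deg -0.4673871318859564 z [(20, np.float64(164.2)), (30, np.float64(164.1)), (40, np.float64(164.1)), (50, np.float64(164.4))]
shift TCP->place xy at present z [ 1.6 -1.8 -0. ]
t 35.65 j [-0.16  0.17 -0.5   0.91  0.   -1.79] tcp [ 0.4914 -0.0125  0.2564] yaw -86.34 zax [-0.005  0.002 -1.   ] F [-0.9 -0.1 -1. ] w 0.0194
2741 x 25.0 60.0 y -78.0 -47.6 z 0.078
2134 x 25.0 60.0 y -130.3 -103.4 z 0.079
408 x 39.7 53.3 y 36.3 45.5 z 0.078
640 x 40.3 53.5 y 52.5 62.7 z 0.078
557 x 37.6 51.3 y -20.0 -10.1 z 0.079
24 x 39.8 50.4 y 5.9 6.0 z 0.078
```

View pics/w24.png

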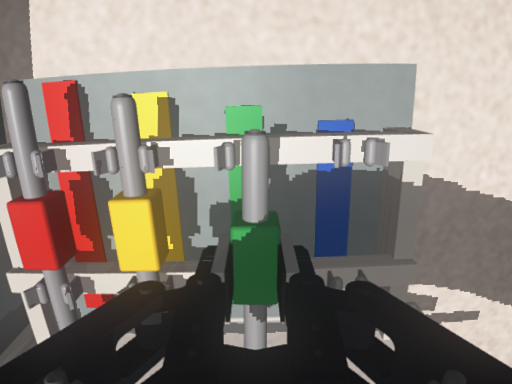

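The gate turned about 2° toward closed under the push. I re-align from above and will press in small steps.

```bash
python3 -m pendant '[[7.5,-4.5,-12,0,0,-2,10],[0,0,0,0,0,0,10],[0,0,0,0,0,0,10]]' 90
cat > both.py <<'E'
import sys
from h import *
s=st(); c=snap('wrist',sys.argv[1]); P=cloud(c); R=np.array(s['tcp_rot']); p=np.array(s['eef_pos']); Q=(P-p)@R*1000
m=(Q[...,2]>150)&(Q[...,2]<190)&(abs(Q[...,0])<110)&(abs(Q[...,1])<12)&(P[...,2]>.07+0*P[...,2]); q=Q[m]
sh=q[(q[:,0]>28)&(q[:,2]<175)]; xe=sh[:,0].max(); 
ys=[]
for a in np.arange(28,xe-4,3):
    r=sh[(abs(sh[:,0]-a)<1.5)]; ys.append((a,(r[:,1].min()+r[:,1].max())/2))
ys=np.array(ys); f=np.polyfit(ys[:,0],ys[:,1],1)
print('key end x %.1f  y at 40: %.2f  angle %.2f deg'%(xe,np.polyval(f,40),np.degrees(np.arctan(f[0]))))
clip=(P[...,2]>.066)&(P[...,2]<.081)&(Q[...,0]>20)&(Q[...,0]<65)&(abs(Q[...,1])<190)
n,l,stt,ce=cv2.connectedComponentsWithStats(clip.astype(np.uint8))
for i in range(1,n):
    if stt[i,4]>40: q=Q[l==i]; print(stt[i,4],'x %.1f %.1f mid %.1f y %.1f %.1f z %.3f'%(q[:,0].min(),q[:,0].max(),(q[:,0].min()+q[:,0].max())/2,q[:,1].min(),q[:,1].max(),P[l==i][:,2].max()))
# front bar line
b=(P[...,2]>.054)&(P[...,2]<.063)&(Q[...,0]>20)&(Q[...,0]<65)
B=[]
for y in np.arange(-120,90,4):
    r=Q[b&(abs(Q[...,1]-y)<2)]
    if len(r)>15: B.append((y,r[:,0].max()))
B=np.array(B); g=np.polyfit(B[:,0],B[:,1],1); res=B[:,1]-np.polyval(g,B[:,0]); B=B[abs(res)<1.5]; g=np.polyfit(B[:,0],B[:,1],1)
print('bar outer edge x at y=0: %.1f, slope deg %.2f (rz needed %.2f)'%(g[1],np.degrees(g[0]),-np.degrees(g[0])))
E
python3 both.py w25.png
```

```text
time_s: 36.0
eef_pos: [0.4974, -0.0199, 0.2699]
tcp_rot: [[0.098, -0.995, -0.001], [-0.995, -0.098, 0.001], [-0.001, 0.001, -1.0]]
contact_force: [-0.3, -0.3, -1.5]
width: 0.0195
t 36.0 j [-0.17  0.17 -0.47  0.93  0.   -1.84] tcp [ 0.4974 -0.0199  0.2699] yaw -84.4 zax [-0.001  0.001 -1.   ] F [-0.3 -0.3 -1.5] w 0.0195
key end x 59.1  y at 40: -0.74  angle 0.19 deg
2711 x 20.0 65.0 mid 42.5 y -70.5 -40.1 z 0.079
2470 x 20.0 65.0 mid 42.5 y -126.3 -96.1 z 0.079
329 x 30.2 43.5 mid 36.9 y 6.7 13.5 z 0.078
323 x 29.5 43.7 mid 36.6 y 43.7 52.8 z 0.078
204 x 31.1 42.4 mid 36.8 y -12.3 -8.2 z 0.078
525 x 29.8 43.5 mid 36.7 y 59.9 70.1 z 0.079
bar outer edge x at y=0: 43.9, slope deg -0.05 (rz needed 0.05)
```

View pics/w25.png

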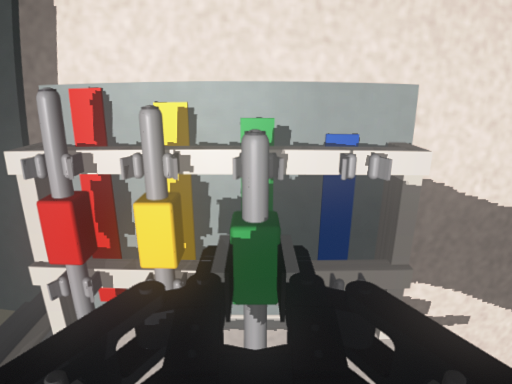

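```bash
python3 -m pendant '[[-0.3,1.5,8,0,0,0,10],[0,0,8,0,0,0,10],[0,0,0,0,0,0,10],[0,0,0,0,0,0,10],[0,0,0,0,0,0,10]]' 90
python3 both.py w26.png
```

```text
time_s: 36.55
eef_pos: [0.4959, -0.0197, 0.2544]
tcp_rot: [[0.099, -0.995, -0.001], [-0.995, -0.099, 0.001], [-0.001, 0.001, -1.0]]
contact_force: [-0.3, -0.2, -1.0]
width: 0.0198
t 36.55 j [-0.17  0.18 -0.49  0.9   0.   -1.84] tcp [ 0.4959 -0.0197  0.2544] yaw -84.34 zax [-0.001  0.001 -1.   ] F [-0.3 -0.2 -1. ] w 0.0198
key end x 59.1  y at 40: -0.74  angle 0.21 deg
3231 x 20.0 65.0 mid 42.5 y -72.2 -41.7 z 0.079
2864 x 20.0 65.0 mid 42.5 y -127.6 -97.3 z 0.078
360 x 30.0 44.0 mid 37.0 y -13.8 -7.5 z 0.079
355 x 30.1 43.8 mid 36.9 y 6.1 12.2 z 0.079
389 x 30.1 43.7 mid 36.9 y 42.3 51.5 z 0.079
632 x 30.4 43.8 mid 37.1 y 58.7 68.2 z 0.078
bar outer edge x at y=0: 44.3, slope deg -0.22 (rz needed 0.22)
```

View pics/w26.png

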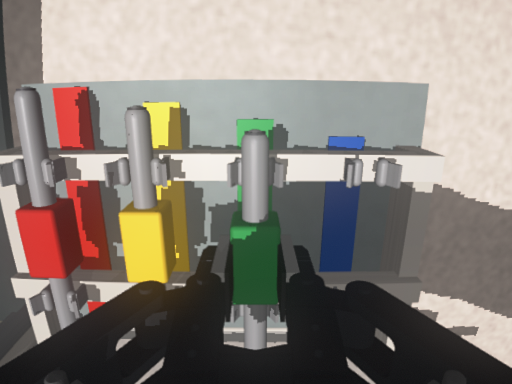

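```bash
python3 -m pendant '[[0,0,4,0,0,0,10],[0,0,4,0,0,0,10],[0,0,3,0,0,0,10],[0,0,0,0,0,0,10]]' 90
python3 both.py w27.png
```

```text
time_s: 37.0
eef_pos: [0.496, -0.0198, 0.2435]
tcp_rot: [[0.098, -0.995, -0.001], [-0.995, -0.098, 0.001], [-0.001, 0.001, -1.0]]
contact_force: [0.1, 0.1, 1.0]
width: 0.0199
t 37.0 j [-0.17  0.2  -0.5   0.87  0.   -1.84] tcp [ 0.496  -0.0198  0.2435] yaw -84.35 zax [-0.001  0.001 -1.   ] F [0.1 0.1 1. ] w 0.0199
key end x 59.1  y at 40: -0.34  angle -1.16 deg
3690 x 20.0 65.0 mid 42.5 y -71.9 -41.5 z 0.079
2839 x 20.1 65.0 mid 42.5 y -123.0 -97.1 z 0.079
3451 x 20.0 59.1 mid 39.5 y -15.1 13.6 z 0.081
470 x 30.3 43.7 mid 37.0 y 42.2 51.8 z 0.078
753 x 30.4 43.7 mid 37.1 y 58.4 69.1 z 0.079
bar outer edge x at y=0: 44.1, slope deg -0.18 (rz needed 0.18)
```

View pics/w27.png

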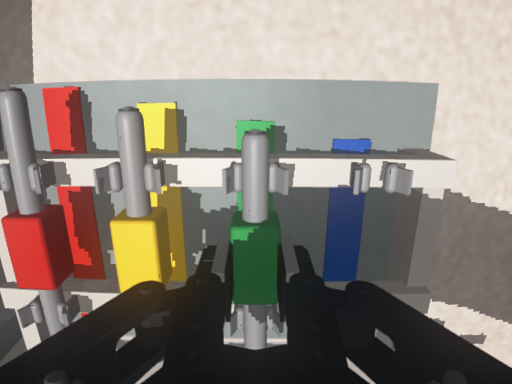

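Centred, and at the clip mouth with no side force. I press on.

```bash
python3 -m pendant '[[0,0,3,0,0,0,10],[0,0,3,0,0,0,10],[0,0,3,0,0,0,10],[0,0,0,0,0,0,10]]' 90
python3 both.py w28.png | head -4
```

```text
time_s: 37.45
eef_pos: [0.4962, -0.0199, 0.235]
tcp_rot: [[0.099, -0.995, -0.0], [-0.995, -0.099, -0.0], [-0.0, 0.0, -1.0]]
contact_force: [-0.7, -0.9, 6.0]
width: 0.0192
t 37.45 j [-0.17  0.21 -0.51  0.85 -0.   -1.84] tcp [ 0.4962 -0.0199  0.235 ] yaw -84.34 zax [-0. -0. -1.] F [-0.7 -0.9  6. ] w 0.0192
key end x 57.6  y at 40: -0.29  angle -0.43 deg
4066 x 20.0 65.0 mid 42.5 y -72.2 -41.5 z 0.078
2374 x 20.1 64.9 mid 42.5 y -119.0 -97.2 z 0.078
```

```bash
python3 -m pendant '[[0,0,4,0,0,0,10],[0,0,0,0,0,0,10],[0,0,-4,0,0,0,10]]'; python3 -m pendant '[[0,0,0,0,0,0,45],[0,0,0,0,0,0,45],[0,0,0,0,0,0,45],[0,0,-20,0,0,0,45],[0,0,-30,0,0,0,45],[0,0,-40,0,0,0,45],[0,0,-40,0,0,0,60],[0,0,-40,0,0,0,60],[40,5,-10,0,0,0,60],[40,5,0,0,0,0,60],[40,5,0,0,0,0,60],[40,5,0,0,0,0,60],[40,5,0,0,0,0,60],[40,5,0,0,0,0,60],[40,5,0,0,0,0,60],[40,5,0,0,0,0,60],[39,6,0,0,0,0,60],[0,0,0,0,0,8,60],[0,0,0,0,0,8,60],[0,0,0,0,0,8,60]]' 60
python3 -m pendant '[[0,0,0,0,0,8,60],[0,0,0,0,0,8,60],[0,0,0,0,0,8,60],[0,0,15,0,0,8,60],[0,0,15,0,0,8,60],[0,0,15,0,0,8,60],[0,0,15,0,0,8,60],[0,0,15,0,0,8,60],[0,0,0,0,0,8,60],[0,0,0,0,0,0,60]]'
python3 look.py blue .485 -.382 w29.png
```

```text
time_s: 37.8
eef_pos: [0.496, -0.02, 0.2353]
tcp_rot: [[0.099, -0.995, 0.0], [-0.995, -0.099, 0.0], [-0.0, -0.0, -1.0]]
contact_force: [1.8, 0.3, -13.6]
width: 0.0196
time_s: 39.8
eef_pos: [0.4855, -0.3823, 0.413]
tcp_rot: [[-0.321, -0.947, -0.002], [-0.947, 0.321, 0.002], [-0.001, 0.003, -1.0]]
contact_force: [-0.2, -0.3, -0.8]
width: 0.0514
time_s: 40.8
eef_pos: [0.4853, -0.3813, 0.3376]
tcp_rot: [[-1.0, 0.006, -0.003], [0.006, 1.0, 0.003], [0.003, 0.003, -1.0]]
contact_force: [0.5, -0.3, 0.2]
width: 0.0511
t 40.8 j [-0.77  0.31 -0.13  1.14  0.   -0.77] tcp [ 0.4853 -0.3813  0.3376] yaw 179.68 zax [-0.003  0.003 -1.   ] F [ 0.5 -0.3  0.2] w 0.0511
{'n': np.int32(929), 'grip': array([ 0.4906, -0.3839,  0.0219]), 'pca_mid': array([ 0.4911, -0.3843]), 'len': np.float64(0.0978), 'ang': np.float64(178.3), 'ztop': np.float64(0.0228)}
tool shift to [ 0.4906 -0.3839] [ -5.8  -3.  170.5]
tool shift to [ 0.4911 -0.3843] [ -6.3  -3.4 170.5]
```

View pics/w29.png

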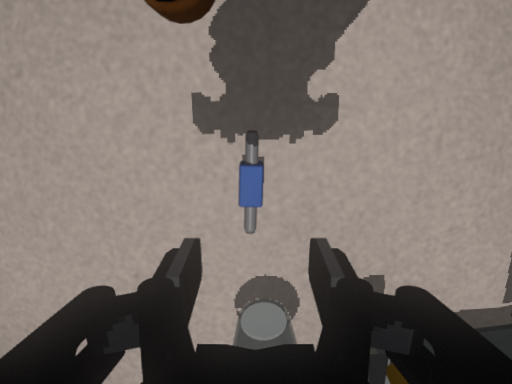

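```bash
python3 -m pendant '[[-4,-3.3,40,0,0,1.4,60],[0,0,40,0,0,0,60],[0,0,35,0,0,0,60],[0,0,30,0,0,0,60],[0,0,15,0,0,0,60],[0,0,0,0,0,0,60],[0,0,0,0,0,0,10],[0,0,0,0,0,0,10],[0,0,0,0,0,0,10],[0,0,0,0,0,0,10]]' 60
python3 -m pendant '[[0,0,-30,0,0,0,10],[0,0,-40,0,0,0,10],[0,0,-40,0,0,-8,10],[0,0,-40,0,0,-8,10],[0,0,-40,0,0,-8,10],[0,0,-30,0,0,-8,10],[0,0,0,0,0,-8,10],[0,0,0,0,0,-8,10],[0,0,0,0,0,-8,10],[0,0,0,0,0,-8,10],[0,0,0,0,0,-8,10],[0,0,0,0,0,-8,10],[0,0,0,0,0,-8,10],[0,0,0,0,0,-8,10],[0,0,0,0,0,-1,10],[0,0,0,0,0,0,10]]'
python3 held.py w30.png .4396,-.0255
```

```text
time_s: 41.85
eef_pos: [0.4904, -0.3858, 0.1816]
tcp_rot: [[-1.0, 0.03, 0.002], [0.03, 1.0, -0.002], [-0.002, -0.002, -1.0]]
contact_force: [-0.6, 0.6, 6.6]
width: 0.0203
time_s: 43.45
eef_pos: [0.4894, -0.3849, 0.3993]
tcp_rot: [[0.089, -0.996, -0.001], [-0.996, -0.089, 0.001], [-0.001, 0.001, -1.0]]
contact_force: [-0.2, 0.3, 0.2]
width: 0.0204
t 43.45 j [-0.77  0.28 -0.04  1.26 -0.   -2.43] tcp [ 0.4894 -0.3849  0.3993] yaw -84.87 zax [-0.001  0.001 -1.   ] F [-0.2  0.3  0.2] w 0.0204
n 7071 x range -49.8 49.4
shank y fit [-2.45830113e-04 -7.00076547e-01] deg -0.014085027672206245 z [(20, np.float64(164.4)), (30, np.float64(164.5)), (40, np.float64(164.7))]
shift TCP->place xy at present z [-3.624e+02  1.750e+01  3.000e-01]
```

View pics/w30.png

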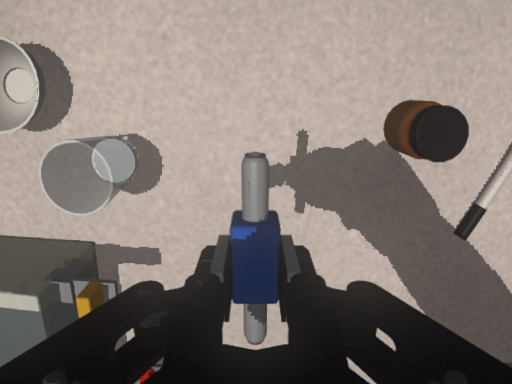

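```bash
python3 -m pendant '[[-40.2,1.9,0,0,0,0,10],[-40.2,1.9,0,0,0,0,10],[-40.2,1.9,0,0,0,0,10],[-40.2,1.9,0,0,0,0,10],[-40.2,1.9,0,0,0,0,10],[-40.2,1.9,0,0,0,0,10],[-40.2,1.9,0,0,0,0,10],[-40.2,1.9,0,0,0,0,10],[-40.2,1.9,0,0,0,0,10],[0,0,30,0,0,-0.4,10],[0,0,35,0,0,0,10],[0,0,35,0,0,0,10],[0,0,26,0,0,0,10],[0,0,0,0,0,0,10],[0,0,0,0,0,0,10],[0,0,0,0,0,0,10]]'
python3 both.py w31.png
```

```text
time_s: 45.1
eef_pos: [0.4404, -0.0265, 0.2753]
tcp_rot: [[0.098, -0.995, 0.002], [-0.995, -0.098, 0.0], [0.0, -0.002, -1.0]]
contact_force: [1.5, -0.2, -0.6]
width: 0.0203
t 45.1 j [-0.21  0.06 -0.58  0.93  0.   -1.88] tcp [ 0.4404 -0.0265  0.2753] yaw -84.38 zax [ 0.002  0.    -1.   ] F [ 1.5 -0.2 -0.6] w 0.0203
key end x 49.3  y at 40: -0.70  angle -0.36 deg
2414 x 20.0 65.0 mid 42.5 y -127.6 -96.2 z 0.079
2093 x 20.0 57.8 mid 38.9 y -70.3 -41.4 z 0.079
234 x 29.8 42.4 mid 36.1 y -13.2 -6.4 z 0.079
291 x 29.0 42.2 mid 35.6 y 4.9 12.8 z 0.078
bar outer edge x at y=0: 42.5, slope deg -0.28 (rz needed 0.28)
```

View pics/w31.png

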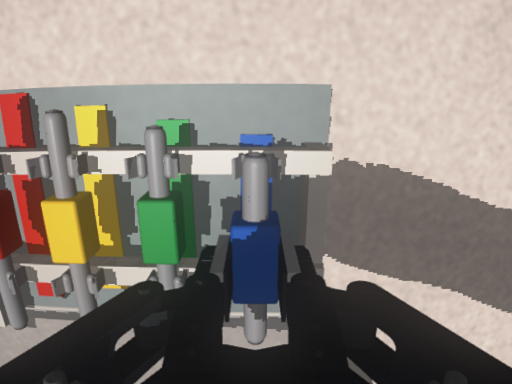

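```bash
python3 -m pendant '[[-1.7,0.5,8,0,0,0.2,10],[0,0,8,0,0,0,10],[0,0,5,0,0,0,10],[0,0,0,0,0,0,10],[0,0,0,0,0,0,10],[0,0,0,0,0,0,10]]' 90
python3 both.py w32.png
```

```text
time_s: 45.75
eef_pos: [0.4387, -0.0245, 0.2525]
tcp_rot: [[0.095, -0.995, -0.001], [-0.995, -0.095, 0.001], [-0.001, 0.001, -1.0]]
contact_force: [-0.1, -0.3, -1.3]
width: 0.0197
t 45.75 j [-0.2   0.09 -0.61  0.88  0.   -1.87] tcp [ 0.4387 -0.0245  0.2525] yaw -84.54 zax [-0.001  0.001 -1.   ] F [-0.1 -0.3 -1.3] w 0.0197
key end x 49.3  y at 40: 1.69  angle 6.54 deg
2886 x 20.0 65.0 mid 42.5 y -127.2 -99.0 z 0.078
2805 x 20.0 59.4 mid 39.7 y -73.2 -43.6 z 0.079
477 x 31.2 44.4 mid 37.8 y -15.3 -6.6 z 0.078
284 x 31.8 44.4 mid 38.1 y 5.1 10.6 z 0.079
bar outer edge x at y=0: 44.8, slope deg -0.15 (rz needed 0.15)
```

View pics/w32.png

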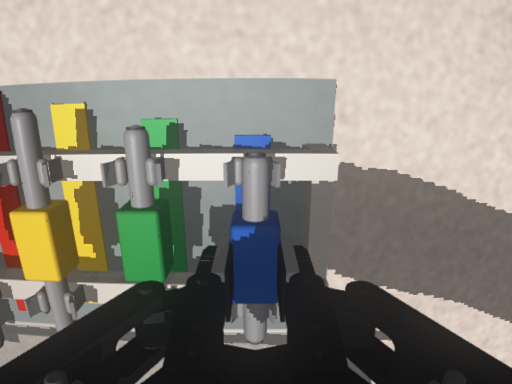

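```bash
python3 -m pendant '[[0.3,-1.6,0,0,0,0,10],[0,0,0,0,0,0,10],[0,0,0,0,0,0,10],[0,0,0,0,0,0,10]]' 90
python3 both.py w33.png
```

```text
time_s: 46.2
eef_pos: [0.4402, -0.0247, 0.2525]
tcp_rot: [[0.095, -0.995, -0.001], [-0.995, -0.095, 0.001], [-0.001, 0.001, -1.0]]
contact_force: [-0.6, -0.3, 0.8]
width: 0.0197
t 46.2 j [-0.2   0.09 -0.6   0.88  0.   -1.87] tcp [ 0.4402 -0.0247  0.2525] yaw -84.54 zax [-0.001  0.001 -1.   ] F [-0.6 -0.3  0.8] w 0.0197
key end x 49.3  y at 40: 1.01  angle 2.11 deg
2973 x 20.0 65.0 mid 42.5 y -126.5 -97.2 z 0.079
2786 x 20.0 59.3 mid 39.7 y -71.4 -42.1 z 0.078
396 x 30.7 44.2 mid 37.4 y -13.9 -6.6 z 0.079
373 x 30.6 44.3 mid 37.5 y 5.1 12.3 z 0.078
bar outer edge x at y=0: 44.5, slope deg -0.11 (rz needed 0.11)
```

View pics/w33.png

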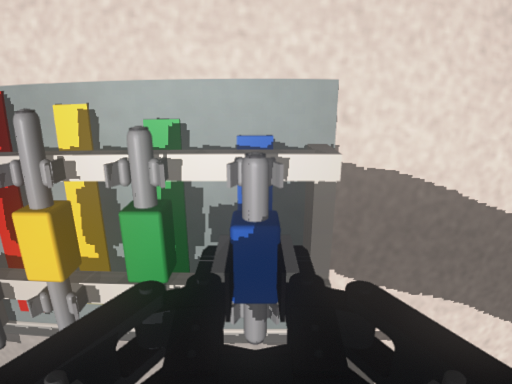

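Centred (clip mid -0.8, key -0.7). I press in steps.

```bash
python3 -m pendant '[[0,0,4,0,0,0,10],[0,0,4,0,0,0,10],[0,0,3,0,0,0,10],[0,0,0,0,0,0,10]]'; python3 -m pendant '[[0,0,3,0,0,0,10],[0,0,3,0,0,0,10],[0,0,0,0,0,0,10]]'
```

```text
time_s: 46.65
eef_pos: [0.4407, -0.0249, 0.242]
tcp_rot: [[0.095, -0.995, 0.0], [-0.995, -0.095, -0.0], [0.0, -0.0, -1.0]]
contact_force: [-0.8, -0.4, 5.2]
width: 0.0195
time_s: 46.95
eef_pos: [0.4405, -0.0248, 0.2355]
tcp_rot: [[0.095, -0.995, -0.0], [-0.995, -0.095, 0.001], [-0.001, 0.0, -1.0]]
contact_force: [0.4, -0.4, 2.3]
width: 0.0196
```

```bash
python3 -m pendant '[[0,0,4,0,0,0,10],[0,0,0,0,0,0,10]]'; python3 -m pendant '[[0,0,-4,0,0,0,10],[0,0,0,0,0,0,45],[0,0,0,0,0,0,45],[0,0,0,0,0,0,45],[0,0,-20,0,0,0,45],[0,0,-30,0,0,0,45],[0,0,-40,0,0,0,45],[0,0,-40,0,0,0,60],[0,0,-40,0,0,0,60],[0,0,0,0,0,8,60],[0,0,0,0,0,8,60],[0,0,0,0,0,8,60],[0,0,0,0,0,8,60],[0,0,0,0,0,8,60],[0,0,0,0,0,8,60],[0,0,0,0,0,8,60],[0,0,0,0,0,8,60],[0,0,0,0,0,8,60],[0,0,0,0,0,8,60],[0,0,0,0,0,8,60]]' 60
python3 -m pendant '[[0,0,-20,0,0,0,60],[0,0,-20,0,0,0,60],[0,0,0,0,0,0,60]]'
python3 - <<'E'
from h import *
s=st(); c=snap('wrist','w34.png'); P=cloud(c)
hsv=cv2.cvtColor(c['pixels'],cv2.COLOR_RGB2HSV)
for t in ['tab']: print(t,[(np.round(d['position'],3).tolist(),round(d['confidence'],2)) for d in boxes_of(t,'wrist')[:3]])
m=((hsv[...,0]<14))&(hsv[...,1]>150)&(P[...,2]>.1)&(P[...,2]<.2)&(P[...,1]>.06); q=P[m]
print(len(q)); t=q[q[:,2]>.168]; print('tab top',len(t),t.mean(0).round(4),t.min(0).round(4),t.max(0).round(4))
E
```

```text
time_s: 47.15
eef_pos: [0.4414, -0.0257, 0.2352]
tcp_rot: [[0.096, -0.995, 0.001], [-0.995, -0.096, -0.005], [0.005, -0.0, -1.0]]
contact_force: [-9.2, -3.9, 31.2]
width: 0.0197
time_s: 49.15
eef_pos: [0.4403, -0.0247, 0.4049]
tcp_rot: [[-0.992, -0.124, -0.002], [-0.124, 0.992, 0.001], [0.002, 0.001, -1.0]]
contact_force: [-0.4, 0.6, 0.2]
width: 0.0509
time_s: 49.45
eef_pos: [0.4414, -0.025, 0.4477]
tcp_rot: [[-0.992, -0.13, 0.004], [-0.13, 0.992, 0.0], [-0.004, -0.0, -1.0]]
contact_force: [0.4, 0.8, 0.1]
width: 0.051
t 49.45 j [-0.2  -0.08 -0.33  1.31  0.   -0.33] tcp [ 0.4414 -0.025   0.4477] yaw -172.54 zax [ 0.004  0.    -1.   ] F [0.4 0.8 0.1] w 0.051
tab [([0.428, 0.083, 0.113], 0.64)]
524
tab top 524 [0.4317 0.0888 0.1795] [0.4133 0.0831 0.1761] [0.4515 0.0951 0.1815]
```

View pics/w34.png

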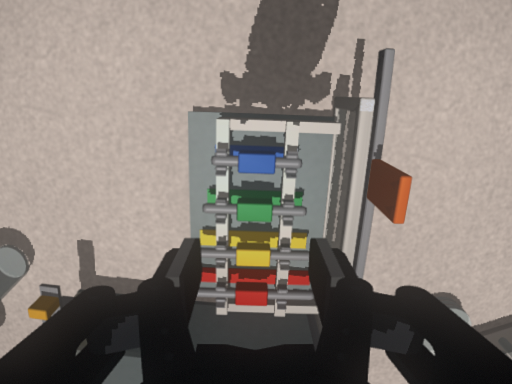

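```bash
cat > verify.py <<'E'
import sys
from h import *
c=snap('wrist',sys.argv[1]); P=cloud(c); hsv=cv2.cvtColor(c['pixels'],cv2.COLOR_RGB2HSV); H,S=hsv[...,0],hsv[...,1]
ang=float(sys.argv[2]); gx=np.array([np.cos(np.radians(ang)),np.sin(np.radians(ang))]); gy=np.array([-gx[1],gx[0]])
for k,(a,b) in {'red':(0,6),'yellow':(18,32),'green':(40,90),'blue':(100,125)}.items():
    m=(H>=a)&(H<=b)&(S>90)&(P[...,2]>.06)&(P[...,2]<.09)&(P[...,0]<.66)&(P[...,1]>-.1)&(P[...,1]<.07)
    q=P[m]
    if len(q)<20: print(k,'none');continue
    u=q[:,:2]@gx; v=q[:,:2]@gy; v0=(np.percentile(v,1)+np.percentile(v,99))/2
    sh=P[(abs(P[...,:2]@gy-v0)<.004)&(P[...,2]>.06)&(P[...,2]<.085)&(abs(P[...,:2]@gx-u.mean())<.1)]
    us=sh[:,:2]@gx; out=sh[abs(us-u.mean())>.022]; uo=out[:,:2]@gx; mu=u.mean()
    prof=[ (int(d), int(round(np.median(out[abs(uo-mu-d/1000)<.003,2])*10000))/10) for d in (-70,-60,-52,-45,-27,27,45,52,60,70) if (abs(uo-mu-d/1000)<.003).sum()>3]
    st_=P[(H>=a)&(H<=b)&(S>90)&(P[...,2]<.03)&(abs(P[...,:2]@gy-v0)<.02)]; su=st_[:,:2]@gx
    print(k,len(q),'grip u %.4f..%.4f mid %.4f v %.4f z %.4f'%(np.percentile(u,1),np.percentile(u,99),(np.percentile(u,1)+np.percentile(u,99))/2,v0,np.median(q[:,2])),'ends %.4f %.4f'%(us.min(),us.max()),'strip u %.4f %.4f'%(np.percentile(su,.5),np.percentile(su,99.5)) if len(su)>9 else '',prof)
E
python3 verify.py w35.png -84.4
```

```text
red 680 grip u 0.0483..0.0861 mid 0.0672 v 0.6033 z 0.0754 ends -0.0116 0.1344 strip u -0.0116 0.1342 [(-70, 69.9), (-60, 69.7), (-52, 70.0), (-45, 70.3), (-27, 69.7), (27, 70.5), (45, 71.1), (52, 70.7), (60, 70.6)]
yellow 785 grip u 0.0476..0.0867 mid 0.0672 v 0.5472 z 0.0764 ends 0.0007 0.1257 strip u -0.0023 0.1355 [(-60, 71.0), (-52, 71.0), (-45, 71.2), (-27, 71.3), (27, 71.2), (45, 71.5), (52, 71.9), (60, 71.4)]
green 664 grip u 0.0474..0.0865 mid 0.0670 v 0.4915 z 0.0754 ends -0.0279 0.1264 strip u 0.0076 0.1257 [(-60, 67.9), (-52, 69.9), (-45, 70.0), (-27, 70.0), (27, 70.1), (45, 70.2), (52, 70.0), (60, 68.1)]
blue 805 grip u 0.0472..0.0861 mid 0.0667 v 0.4358 z 0.0763 ends -0.0279 0.1159 strip u 0.0346 0.0974 [(-45, 70.5), (-27, 71.0), (27, 71.0), (45, 70.5)]
```

All four keys are seated: shank tops are 70–71 mm along their length and the grip middles agree within 0.5 mm. Next I regrip the tab.

```bash
python3 -m pendant '[[-2,38,0,0,0,1.9,60],[-2,38,0,0,0,0,60],[-2,38,0,0,0,0,60],[0,0,30,0,0,0,60],[0,0,30,0,0,0,60],[0,0,0,0,0,0,60]]' 60
python3 - <<'E'
from h import *
s=st(); c=snap('wrist','w36.png'); P=cloud(c); hsv=cv2.cvtColor(c['pixels'],cv2.COLOR_RGB2HSV)
R=np.array(s['tcp_rot']); Q=(P-np.array(s['eef_pos']))@R*1000
m=((hsv[...,0]<14))&(hsv[...,1]>150)&(P[...,2]>.165)&(P[...,2]<.2); q=Q[m]; print(len(q),q.min(0),q.max(0),P[m].mean(0))
E
```

```text
time_s: 50.2
eef_pos: [0.4312, 0.0895, 0.3804]
tcp_rot: [[-0.995, -0.098, -0.012], [-0.098, 0.995, 0.0], [0.012, 0.001, -1.0]]
contact_force: [0.0, 0.4, -0.5]
width: 0.0511
t 50.2 j [ 0.06 -0.03 -0.43  1.18  0.   -0.04] tcp [0.4312 0.0895 0.3804] yaw -174.38 zax [-0.012  0.    -1.   ] F [ 0.   0.4 -0.5] w 0.0511
533 [-23.45251093  -4.45333841 198.62279666] [ -1.479522     4.3019923  202.39325607] [0.44103509 0.09065135 0.17960575]
```

View pics/w36.png

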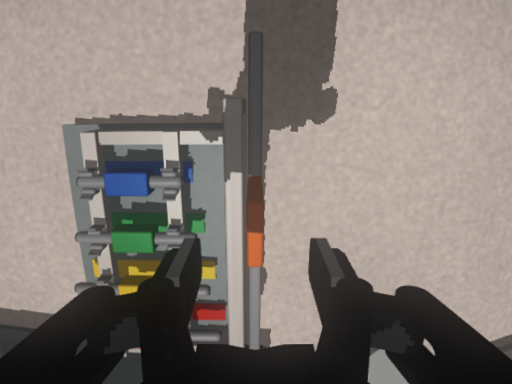

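```bash
python3 -m pendant '[[0,0,24,0,0,0,60],[0,0,24,0,0,0,60],[0,0,14,0,0,0,60],[0,0,0,0,0,0,60],[0,0,0,0,0,0,0],[0,0,0,0,0,0,0],[0,0,0,0,0,0,0],[0,0,0,0,0,0,0],[0,0,0,0,0,0,0]]' 50
python3 -m pendant '[[-11,0,-7.5,0,2.87,0,0],[-11,0,-7.5,0,2.87,0,0],[-11,0,-7.5,0,2.87,0,0],[-11,0,-7.5,0,2.87,0,0],[0,0,0,0,0,0,0],[0,0,0,0,0,0,0]]' 
python3 - <<'E'
from h import *
s=st(); c=snap('wrist','w37.png'); print(screw(s,(.6645,.087),5))
E
```

```text
time_s: 51.15
eef_pos: [0.4347, 0.0893, 0.3251]
tcp_rot: [[-0.995, -0.097, 0.002], [-0.097, 0.995, 0.001], [-0.002, 0.001, -1.0]]
contact_force: [-0.9, -0.4, 6.2]
width: 0.0092
time_s: 51.75
eef_pos: [0.4805, 0.0937, 0.3502]
tcp_rot: [[-0.976, -0.097, -0.196], [-0.095, 0.995, -0.018], [0.197, 0.001, -0.98]]
contact_force: [2.6, -0.9, -0.6]
width: 0.009
t 51.75 j [ 0.06  0.15 -0.31  1.31 -0.01 -0.03] tcp [0.4805 0.0937 0.3502] yaw -174.43 zax [-0.196 -0.018 -0.98 ] F [ 2.6 -0.9 -0.6] w 0.009
[  1.42 -16.     0.27   0.98   0.    -4.9 ]
```

View pics/w37.png

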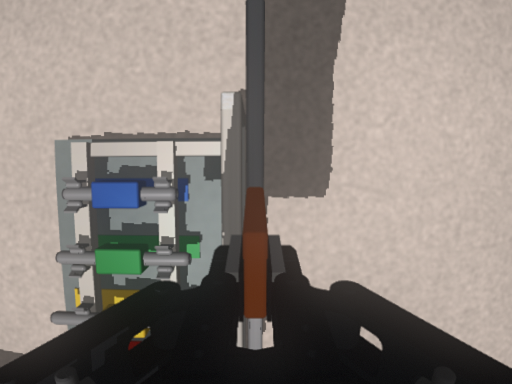

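```bash
python3 -m pendant '[[1.4,-16,0.3,1,0,-4.9,0],[1.4,-16,0.3,1,0,-4.9,0],[1.4,-16,0.3,1,0,-4.9,0],[1.4,-16,0.3,1,0,-4.9,0],[1.4,-16,0.3,1,0,-4.9,0],[1.4,-16,0.3,1,0,-4.9,0],[1.4,-16,0.3,1,0,-4.9,0],[1.4,-16,0.3,1,0,-4.9,0],[1.4,-16,0.3,1,0,-4.9,0],[1.4,-16,0.3,1,0,-4.9,0],[1.4,-16,0.3,1,0,-4.9,0],[1.4,-16,0.3,1,0,-4.9,0],[1.4,-16,0.3,1,0,-4.9,0],[0,0,0,0,0,0,0],[0,0,0,0,0,0,0]]' 
python3 - <<'E'
from h import *
s=st(); c=snap('wrist','w38.png'); c=snap('scene','s38.png'); print(screw(s,(.6645,.087),5), screw(s,(.6645,.087),3))
E
```

```text
time_s: 53.3
eef_pos: [0.5806, -0.0767, 0.3499]
tcp_rot: [[-0.329, -0.942, -0.063], [-0.924, 0.335, -0.185], [0.196, -0.003, -0.981]]
contact_force: [4.3, 1.1, -0.2]
width: 0.0089
t 53.3 j [-0.2   0.26 -0.18  1.16 -0.2  -1.43] tcp [ 0.5806 -0.0767  0.3499] yaw -109.6 zax [-0.063 -0.185 -0.981] F [ 4.3  1.1 -0.2] w 0.0089
[  1.38 -15.99   0.33   0.98  -0.02  -4.9 ] [ 0.99 -9.58  0.23  0.59 -0.01 -2.94]
```

View pics/w38.png

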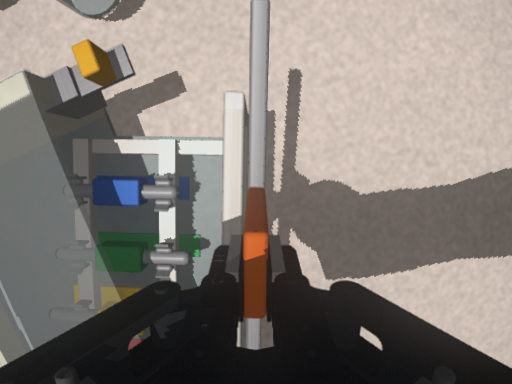

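View pics/s38.png

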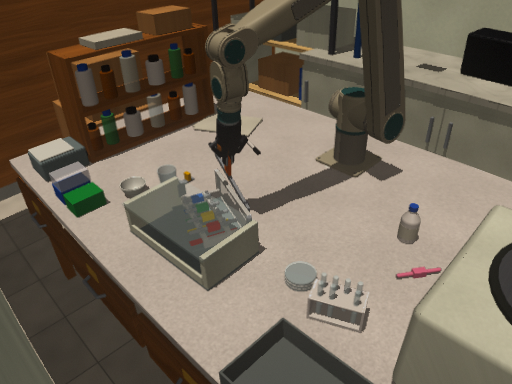

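```bash
python3 -m pendant '[[1.4,-16,0.3,1,0,-4.9,0],[1.4,-16,0.3,1,0,-4.9,0],[1.4,-16,0.3,1,0,-4.9,0],[1,-9.6,0.2,0.6,0,-2.9,0],[0,0,0,0,0,0,0],[0,0,0,0,0,0,0]]' 
python3 - <<'E'
from h import *
s=st(); c=snap('wrist','w39.png'); print(screw(s,(.6645,.087),2))
E
```

```text
time_s: 54.0
eef_pos: [0.6352, -0.0946, 0.3502]
tcp_rot: [[-0.028, -1.0, -0.002], [-0.98, 0.028, -0.199], [0.199, -0.003, -0.98]]
contact_force: [5.1, -0.1, 1.6]
width: 0.0093
t 54.0 j [-0.21  0.33 -0.08  1.12 -0.2  -1.76] tcp [ 0.6352 -0.0946  0.3502] yaw -91.62 zax [-0.002 -0.199 -0.98 ] F [ 5.1 -0.1  1.6] w 0.0093
[ 0.72 -6.38  0.17  0.4  -0.01 -1.96]
```

View pics/w39.png

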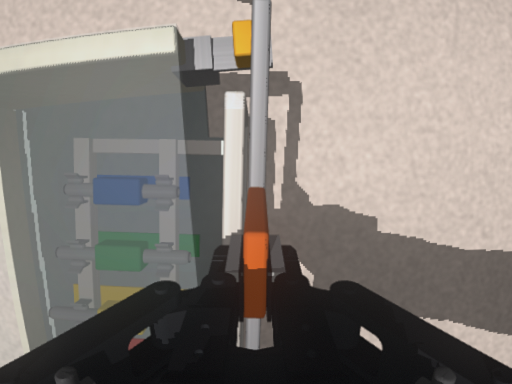

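```bash
python3 -m pendant '[[0.7,-6.4,0.2,0.4,0,-2,0],[0.7,-6.4,0.2,0.4,0,-2,0],[0.4,-3.2,0.1,0.2,0,-1,0],[0,0,0,0,0,0,0],[0,0,0,0,0,0,0]]' 
python3 - <<'E'
from h import *
s=st(); c=snap('wrist','w40.png')
E
```

```text
time_s: 54.55
eef_pos: [0.6511, -0.0966, 0.3503]
tcp_rot: [[0.06, -0.998, 0.015], [-0.978, -0.062, -0.199], [0.2, -0.003, -0.98]]
contact_force: [4.7, -0.4, 0.4]
width: 0.0095
t 54.55 j [-0.21  0.35 -0.05  1.11 -0.19 -1.85] tcp [ 0.6511 -0.0966  0.3503] yaw -86.49 zax [ 0.015 -0.199 -0.98 ] F [ 4.7 -0.4  0.4] w 0.0095
```

View pics/w40.png

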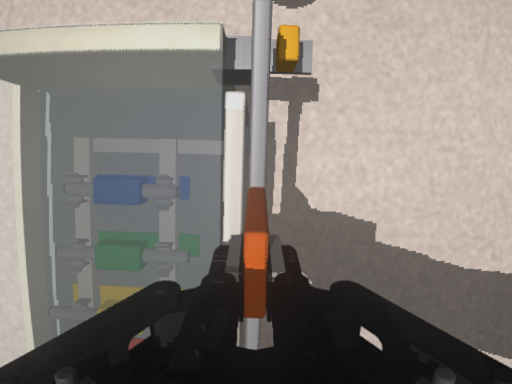

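```bash
python3 -m pendant '[[0.3,-3,0,0.2,0,-0.6,0],[0,-2,0,0,0,0,0],[0,0,0,0,0,0,0],[0,0,0,0,0,0,0]]' 
python3 - <<'E'
from h import *
s=st(); c=snap('wrist','w41.png')
E
```

```text
time_s: 55.0
eef_pos: [0.6539, -0.0971, 0.3494]
tcp_rot: [[0.072, -0.997, 0.01], [-0.977, -0.072, -0.2], [0.2, 0.005, -0.98]]
contact_force: [-5.3, -3.2, 5.2]
width: 0.0091
t 55.0 j [-0.21  0.36 -0.04  1.12 -0.19 -1.86] tcp [ 0.6539 -0.0971  0.3494] yaw -85.8 zax [ 0.01 -0.2  -0.98] F [-5.3 -3.2  5.2] w 0.0091
```

View pics/w41.png

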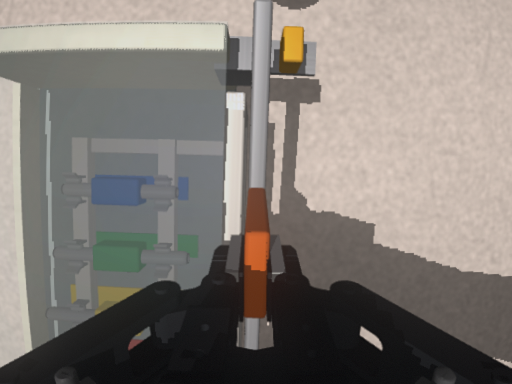

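The gate is against its stop: the x force has flipped sign and the TCP x matches the first latched value. I lower the bar behind the tooth.

```bash
python3 -m pendant '[[0,-1.5,0,0,0,0,0],[10.6,0,8,0,-2.87,0,0],[10.6,0,8,0,-2.87,0,0],[10.6,0,8,0,-2.87,0,0],[10.6,0,8,0,-2.87,0,0],[0,0,0,0,0,0,0],[0,0,0,0,0,0,0]]' 
python3 - <<'E'
from h import *
s=st(); c=snap('wrist','w42.png')
E
```

```text
time_s: 55.75
eef_pos: [0.6574, -0.1429, 0.325]
tcp_rot: [[0.073, -0.997, -0.008], [-0.997, -0.073, -0.002], [0.001, 0.008, -1.0]]
contact_force: [-12.2, -0.8, 16.0]
width: 0.0089
t 55.75 j [-0.31  0.41 -0.01  1.16 -0.   -1.95] tcp [ 0.6574 -0.1429  0.325 ] yaw -85.84 zax [-0.008 -0.002 -1.   ] F [-12.2  -0.8  16. ] w 0.0089
```

View pics/w42.png

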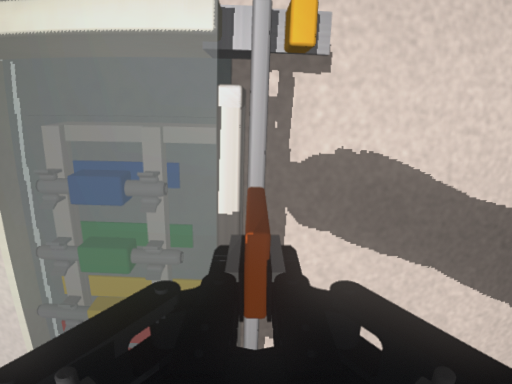

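```bash
python3 -m pendant '[[0,1,-2,0,0,0,0],[0,0,0,0,0,0,50],[0,0,0,0,0,0,50],[0,0,0,0,0,0,50],[0,0,-20,0,0,0,50],[0,0,-30,0,0,0,50],[0,0,-40,0,0,0,50],[0,0,0,0,0,0,50],[0,0,0,0,0,0,50]]' 
python3 - <<'E'
from h import *
s=st(); c=snap('wrist','w43.png'); P=cloud(c); hsv=cv2.cvtColor(c['pixels'],cv2.COLOR_RGB2HSV)
m=(hsv[...,0]<14)&(hsv[...,1]>150)&(P[...,2]>.1)&(P[...,2]<.2)&(P[...,0]>.6); q=P[m]; print('tab',len(q),q.mean(0).round(4),q.max(0).round(4))
E
```

```text
time_s: 56.7
eef_pos: [0.6602, -0.1422, 0.4165]
tcp_rot: [[0.075, -0.997, 0.004], [-0.997, -0.075, -0.001], [0.001, -0.004, -1.0]]
contact_force: [0.2, 0.6, -1.2]
width: 0.0426
t 56.7 j [-0.31  0.36  0.11  1.32  0.   -1.95] tcp [ 0.6602 -0.1422  0.4165] yaw -85.69 zax [ 0.004 -0.001 -1.   ] F [ 0.2  0.6 -1.2] w 0.0426
tab 299 [ 0.6571 -0.1588  0.1795] [ 0.6618 -0.1504  0.1817]
```

View pics/w43.png

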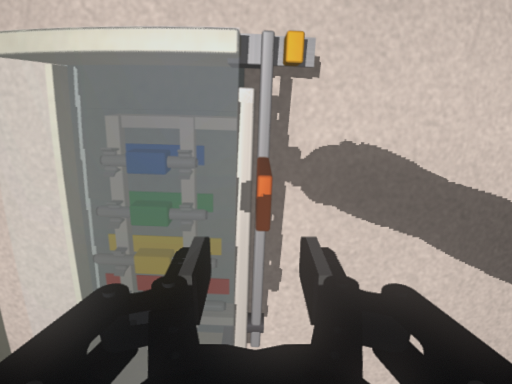

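```bash
python3 -m pendant '[[0,0,-20,0,0,0,60],[20,40,0,0,0,0,60],[20,40,0,0,0,0,60],[20,40,0,0,0,0,60],[20,40,0,0,0,0,60],[20,40,0,0,0,0,60],[20,40,0,0,0,0,60],[0,0,0,0,0,0,60],[0,0,0,0,0,0,60]]' 
python3 - <<'E'
from h import *
s=st(); c=snap('top','t44.png'); c2=snap('scene','s44.png'); c3=snap('wrist','w44.png')
im=cv2.cvtColor(c['pixels'],cv2.COLOR_RGB2BGR)[80:190,215:415]; cv2.imwrite('pics/t44z.png',cv2.resize(im,None,fx=4,fy=4,interpolation=cv2.INTER_CUBIC))
im=cv2.cvtColor(c2['pixels'],cv2.COLOR_RGB2BGR)[150:290,110:270]; cv2.imwrite('pics/s44z.png',cv2.resize(im,None,fx=4,fy=4,interpolation=cv2.INTER_CUBIC))
for t in ['beaker','jar','dishes','reagent']:
    for n in ['scene','top']: print(n,t,[(np.round(d['position'],3).tolist(),round(d['confidence'],2)) for d in boxes_of(t,n)[:1]])
E
```

```text
time_s: 57.65
eef_pos: [0.4283, -0.28, 0.4333]
tcp_rot: [[0.072, -0.997, -0.001], [-0.997, -0.072, 0.002], [-0.002, 0.0, -1.0]]
contact_force: [0.4, 0.8, 0.2]
width: 0.0513
t 57.65 j [-0.71  0.06 -0.22  1.29  0.   -2.35] tcp [ 0.4283 -0.28    0.4333] yaw -85.85 zax [-0.001  0.002 -1.   ] F [0.4 0.8 0.2] w 0.0513
scene beaker [([0.653, -0.376, 0.077], 0.79)]
top beaker [([0.657, -0.381, 0.046], 0.64)]
scene jar [([0.333, -0.422, 0.04], 0.74)]
top jar []
scene dishes [([0.678, 0.297, 0.028], 0.69)]
top dishes [([0.666, 0.288, 0.033], 0.75)]
scene reagent [([0.319, 0.432, 0.07], 0.57)]
top reagent [([0.297, 0.412, 0.087], 0.81)]
```

View pics/t44z.png

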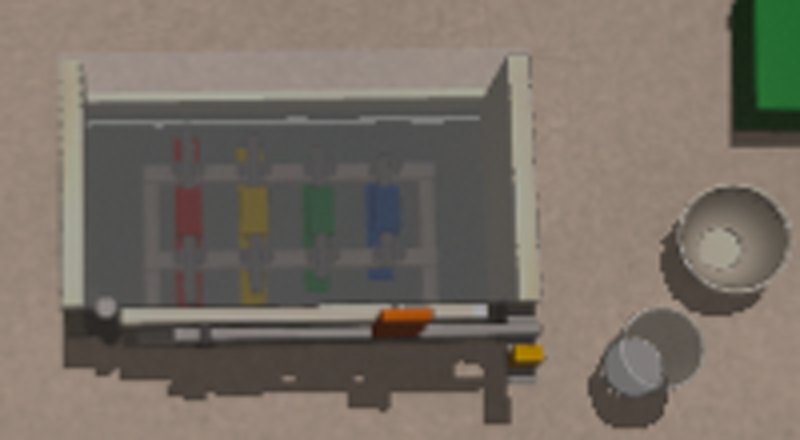

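View pics/s44z.png

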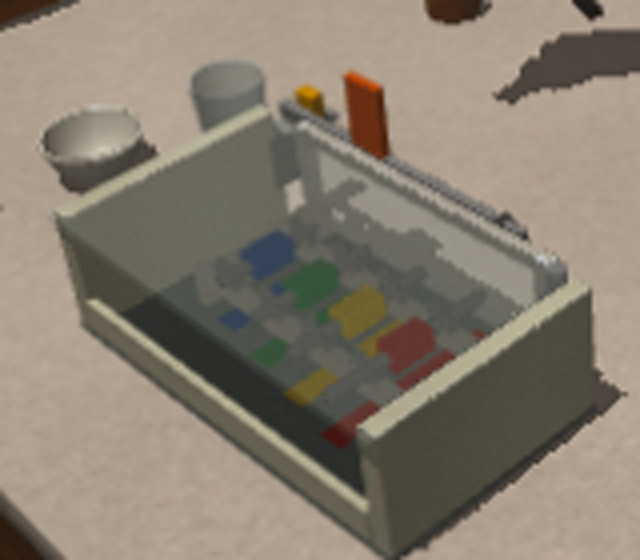

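View pics/s44.png

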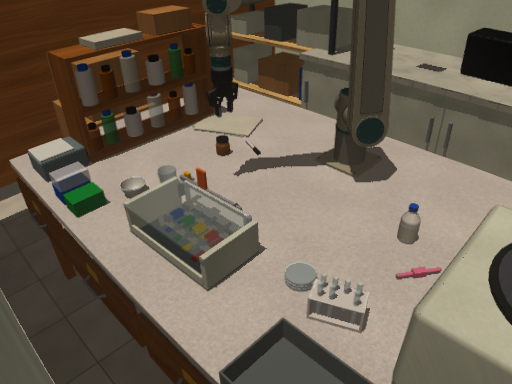

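The gate looks exactly as it did at the start, with the bar behind the tooth. All four keys are on their own strips and the bystanders have not moved. I hand in.

```bash
python3 -c "
from plant import finish_job
print(finish_job())"
```

```text
the job is handed in; nothing more can be done
None
```

All four keys are clipped into their own places, the gate is shut and latched, and I handed the job in at about 58 s of the 210 s allowed.

- **Gate and keys:** I lifted the latch and swung the gate open about 90°. Red, yellow, green and blue went in, in that order, each over its own strip. I then closed the gate with the bar held up and let the bar down behind the tooth.
- **Keys before shutting:** Shank tops stood level at 70–71 mm along each key. Grip middles agreed within 0.5 mm of each other. Yellow and green were within about 0.6 mm of their strip middles; red's and blue's strips were partly hidden, so I checked those against the clips only.
- **After shutting:** The tab is within about 3 mm of its starting position, and the pictures match the first ones, with the bar behind the tooth and the keys still in place. The beaker, dishes and bottle are where they were. The jar is too, but only the scene camera found it at the end.
- **What went wrong:** On its first press the green key caught on a clip prong. The wrist force reached about 78 N, under the 120 N limit, and the gate turned about 2° toward closed. I backed off, realigned from the wrist camera, and it then seated with about 6 N. Pressing the yellow key fully home took about 42 N through the fingers, which is slightly over the 40 N limit set for the arm and gripper body.

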